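Load the tube reader's carriage and lock it home

TASK

Free the orange clamp knob (a quarter turn anticlockwise) before you move the black carriage, then draw the carriage out to its loading stop and, while it is out there, stand every sample tube from the table upright in a socket of its own, cap up and right down to the bottom. Then push the loaded carriage fully home to the reader and turn the knob back a quarter turn clockwise to lock it, with all tubes still standing in it; leave the other things on the desk where they are.

Things in the scene. Friction and masses are not known exactly. Their poses are not given: they have to be found in the camera images.
- clamp (a joint): orange clamp knob on the grey post at one end (the -y end) of the station, vertical axis. 0 = free (a quarter turn anticlockwise, seen from above), 1.57 = locked; stops at both ends. Clockwise from above increases it and tightens
- clamp_grip (a point): point on the knob's axis at the height to grip its bar; the bar lies along this point's x axis and turns with the knob. Pinch the bar across its y from above. Knob about 52 mm across; see its height from this point
- carriage (a joint): position of the black tube carriage along the station's bed, m. 0 = fully home, in front of the white reader and next to the clamp post; 0.14 = fully out at the loading stop, towards the station's +y; it slides with about 1.5 N of friction
- carriage_mid (a point): centre of the carriage's underside (14.5 mm above the table); x and y axes along the carriage, y is the sliding direction (out). The carriage is a block 150 (x) x 170 (y) x 56 mm high with four round sockets
- handle_top (a point): centre of the top face of the carriage's upright yellow handle tab, which is 30 mm (x) x 14 mm (y), 108 mm tall, at the outer (+y) end of the carriage. Pinch across y from above, or push its side
- station: grey station: bed 190 (x) x 430 (y) x 12 mm, origin under its centre. It carries the carriage, a clamp post 55 x 70 mm, 80 mm tall, centred 178 mm along -y, and a white reader box 50 x 110 x 140 mm at x +122, y -50 mm. Does not move
- socket0 (a point): centre of the mouth of a socket in the carriage's top (far row (+x), clamp side): round, 26 mm wide, 50 mm deep, axis vertical, with a printed white square frame round it. Sockets are 72 mm apart in x and 80 mm in y
- socket1 (a point): centre of the mouth of a socket in the carriage's top (far row (+x), handle side): round, 26 mm wide, 50 mm deep, axis vertical, with a printed white square frame round it. Sockets are 72 mm apart in x and 80 mm in y
- socket2 (a point): centre of the mouth of a socket in the carriage's top (near row (-x), clamp side): round, 26 mm wide, 50 mm deep, axis vertical, with a printed white square frame round it. Sockets are 72 mm apart in x and 80 mm in y
- socket3 (a point): centre of the mouth of a socket in the carriage's top (near row (-x), handle side): round, 26 mm wide, 50 mm deep, axis vertical, with a printed white square frame round it. Sockets are 72 mm apart in x and 80 mm in y
- tube0: sample tube, 22 mm diameter, 125 mm long: clear body with white label and a cone-shaped foot (last 16 mm), and a purple cap 22 mm square, 25 mm long. Origin on its axis at mid length, 62.5 mm from either end (it stands 14.5+6+62.5 mm above the table when seated); x axis along the tube towards the cap. 40 g. Starts lying on the table, cap roughly towards the robot. May be absent (None)
- tube1: sample tube, 22 mm diameter, 125 mm long: clear body with white label and a cone-shaped foot (last 16 mm), and a purple cap 22 mm square, 25 mm long. Origin on its axis at mid length, 62.5 mm from either end (it stands 14.5+6+62.5 mm above the table when seated); x axis along the tube towards the cap. 40 g. Starts lying on the table, cap roughly towards the robot. May be absent (None)
- tube2: sample tube, 22 mm diameter, 125 mm long: clear body with white label and a cone-shaped foot (last 16 mm), and a purple cap 22 mm square, 25 mm long. Origin on its axis at mid length, 62.5 mm from either end (it stands 14.5+6+62.5 mm above the table when seated); x axis along the tube towards the cap. 40 g. Starts lying on the table, cap roughly towards the robot. May be absent (None)
- tube3: sample tube, 22 mm diameter, 125 mm long: clear body with white label and a cone-shaped foot (last 16 mm), and a purple cap 22 mm square, 25 mm long. Origin on its axis at mid length, 62.5 mm from either end (it stands 14.5+6+62.5 mm above the table when seated); x axis along the tube towards the cap. 40 g. Starts lying on the table, cap roughly towards the robot. May be absent (None)
- flask: bystander: black drinking flask, 68 mm diameter, 195 mm tall, origin at its base
- phone: bystander: black phone lying flat, 150 x 72 x 9 mm, origin under its centre
- label_roll: bystander: roll of white labels standing on end, 60 mm diameter, 28 mm high, origin under its centre
- wash_bottle: bystander: white bottle with red label and cap, 60 mm diameter, 160 mm tall, origin at its base
- barcode_gun: bystander: black hand-held barcode gun lying flat, about 140 x 60 x 35 mm, long along its x

How it is judged:
By the outcome, as a careful person would: the job done as asked, in the order asked, and still so for the second after the job is handed in, with the robot touching nothing.
Of tube0, tube1, tube2, tube3 only 2 to 4 are there at a start; the rules pass over those that are not, and their reading is None.
At some moment in a run one of tube0, tube1, tube2, tube3 may be knocked a few centimetres aside while the robot is not near it.
Once in a run the grip may slacken for a moment while it holds something.
It also fails if it takes over 210 s, if anything falls off the work surface, if the arm or the gripper's body presses on something with over 40 N, if the wrist force passes 120 N, or if a joint passes its speed limit or range.

ROBOT

A 6-joint arm with a two-finger parallel gripper is mounted at the origin on the work surface. World frame = base frame: x ahead of the robot, y to its left, z up, the work surface at z = 0. Lengths are in mm, angles in degrees, forces in N, time in s.
With the tool pointing down it reaches from about 300 to 850 mm from the base axis. Payload 4.2 kg.
Tool frame: the origin (TCP) lies on the centre line of the jaws, within the pads' length; the fingertips stand 14 mm ahead of it and the grasp point (between the pads) lies 5 mm behind it; z points along the fingers, y is the line along which they close (so a half turn about z gives the same grasp; the last joint's range is limited). The gripper opens to 91 mm and grips with 3 to 60 N. Pads are 32 mm wide; open, the fingers measure 118 mm over their backs; the gripper's body (76 mm by 178 mm) begins 60 mm behind the grasp point.
Start: joints at [-77.922, 18.312, 89.639, -0, 72.044, -1.146], TCP at [131.537, -559.77, 203.676] pointing down, gripper open.
Joint ranges: [-177.97, 177.97], [-48.28, 115.42], [12.27, 149.76], [-77.06, 257.06], [2.81, 150.46], [-146.56, 146.56]. Speed limits (degrees/s): [147.25, 147.25, 180, 180, 180, 180].

INTERFACE

Orientations are given as [roll, pitch, yaw] about the fixed x, y, z axes, in that order (R = Rz(yaw) Ry(pitch) Rx(roll)).
In Python, from workcell import * gives the robot as it stands. The module is installed in compiled form; this text tells all that it offers.
- The arm moves only by the shell command python3 -m crank 'ROWS' [FORCE]. ROWS is JSON, a list of rows, each an object of numbers: "grip": the finger opening in m, from 0 to 0.0912; "x", "y", "z": the shift along the tool's x, y, z in m; "yaw": the turn about the tool's z in rad. In form: [{"grip": .., "x": .., "y": .., "z": .., "yaw": ..}, ...]. A call has exactly 5 rows; each row is the pose to reach, as a shift and turn from the pose commanded when the call began, along the tool's axes at that moment; what a row does not reach only later rows make up. A row lasts 1/12 s, in which the tool goes at most 41.7 mm and 7.16 degrees, less where a joint would pass 70% of its speed; a pose out of reach is approached as far as the arm can. A call with a gripper value outside its range is refused whole. The fingers move at their own pace and stop on an object; FORCE is the grip in N (left out, the last holds). Time passes only in rows, so rows that repeat a pose let the fingers close, or fill a call up. It gives the time, the measured TCP pose, the force, the opening and the grip force at its end, in the units of the state.
- state(): the state, without advancing time (a new reading comes with each control period).
- grab_frame(name): name is "scene" or "top" or "wrist"; returns the picture (384x512x3 uint8, red, green, blue); there is no depth.
- camera_model(name): a dict with "intrinsics" (3x3 intrinsics, pixels), "R" (3x3) and "t" (3): a world point X has camera coordinates R X + t. Camera axes: x right, y down, z forward; pixel columns grow to the right and rows downward; lengths in mm; the calibration is good to about 2 mm. A picture is of the moment at which its call begins: read the wrist's pose just before it. camera_model takes no time and is no camera call; for the wrist camera it gives the pose at the moment of the call.
- job_done(): hands the job in; it is judged then, once.
The state is a dict: "time_s": time; "qpos": joint angles; "qvel": joint speeds; "effort": joint torques, N m; "ee_pos": TCP position; "ee_rot": TCP orientation; "force": force on the tool from outside, world axes, zero at the start; "torque": the same for the moment, N m; "gripper_width": finger opening in mm; "gripper_force": force on a finger pad.
Only numpy, scipy, OpenCV 4.12 (cv2) and the standard library are available. Lean on these libraries where they do the work, as an engineer would, in place of code of your own. Each camera call takes 0.05 s, during which the arm holds its last target. There are 200 camera calls.

## Working session

There is one attempt and no reset: what is moved stays moved. The work goes in short steps, Python scripts to look and compute and a shell command to move; the robot and the scene stay as the last step left them, time stands still between calls to the robot, and variables do not carry over. Pictures are saved under pics/ and viewed, at most 14 in all, crops included, and the job is handed in when it is done.

```bash
mkdir -p pics
python3 - <<'E'
from workcell import *
import cv2,numpy as np
s=state();print({k:np.round(v,3).tolist() for k,v in s.items()})
for n in("scene","top"):
    f=grab_frame(n);cv2.imwrite(f'pics/{n}0.png',cv2.resize(f[:,:,::-1],(800,600)))
    cv2.imwrite(f'pics/raw_{n}0.png',f[:,:,::-1])
    c=camera_model(n);print(n,{k:np.round(v,3).tolist() for k,v in c.items()})
E
```

```text
{'time_s': 0.0, 'qpos': [-77.922, 18.352, 89.709, 0.001, 72.042, -1.148], 'qvel': [0.01, -0.022, -0.085, 0.008, 0.004, 0.037], 'effort': [-0.002, -41.247, -23.197, 0.073, 0.046, -0.0], 'ee_pos': [131.425, -559.229, 202.802], 'ee_rot': [-179.897, -0.003, 13.226], 'force': [0.165, -0.079, 0.226], 'torque': [-0.013, 0.033, -0.003], 'gripper_force': 0.0, 'gripper_width': 91.342}
scene {'intrinsics': [[479.75, 0.0, 257.804], [0.0, 479.75, 190.004], [0.0, 0.0, 1.0]], 'R': [[0.868, 0.496, 0.004], [0.373, -0.648, -0.664], [-0.327, 0.578, -0.747]], 't': [-478.548, -121.679, 1637.455]}
top {'intrinsics': [[382.98, 0.0, 261.887], [0.0, 382.98, 190.788], [0.0, 0.0, 1.0]], 'R': [[0.026, -1.0, 0.004], [-0.978, -0.027, -0.206], [0.206, 0.001, -0.979]], 't': [-8.91, 556.843, 940.251]}
```

View pics/scene0.png

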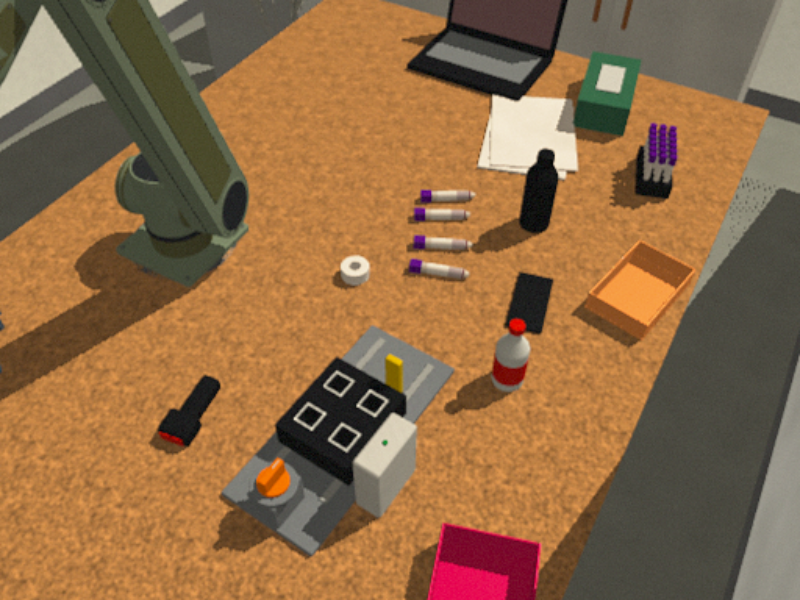

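View pics/top0.png

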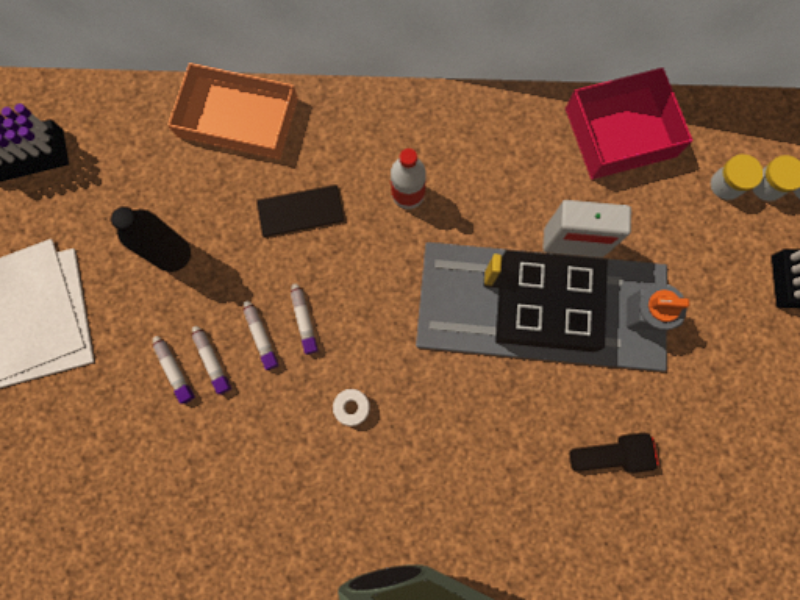

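The top view shows four tubes lying at about (172,370), (210,360), (260,335) and (305,320) with purple caps towards the robot. The station is at the right: four frames around (555,300), the yellow handle at (494,270) and the knob at (667,305). In the scene view the knob is at (272,480). Next I'll measure these.

```bash
cat > h.py <<'E'
from workcell import *
import cv2,numpy as np
def ray(n,uv,c=None):
    c=c or camera_model(n);R=np.array(c['R']);t=np.array(c['t']);K=np.array(c['intrinsics'])
    return -R.T@t, R.T@np.linalg.solve(K,[uv[0],uv[1],1.])
def onz(n,uv,z,c=None):
    o,d=ray(n,uv,c);return o+d*(z-o[2])/d[2]
def tri(u1,u2,n1='scene',n2='top'):
    o1,d1=ray(n1,u1);o2,d2=ray(n2,u2)
    A=np.c_[d1,-d2];s=np.linalg.lstsq(A,o2-o1,rcond=None)[0]
    a,b=o1+s[0]*d1,o2+s[1]*d2;return (a+b)/2,np.linalg.norm(a-b)
HSV=dict(purple=((125,90,40),(150,255,255)),yellow=((22,170,90),(32,255,255)),orange=((5,215,170),(16,255,255)))
def blobs(f,col,amin=15):
    m=cv2.inRange(cv2.cvtColor(f,cv2.COLOR_RGB2HSV),*map(np.array,HSV[col])) 
    n,l,st,ce=cv2.connectedComponentsWithStats(m)
    return [(ce[i].round(1).tolist(),st[i].tolist()) for i in range(1,n) if st[i][4]>=amin],m
def plan(x,y,z,yaw=None):
    s=state();p=s['ee_pos'];w=s['ee_rot'][2];a=np.radians(w);d=np.array([x,y,z])-p
    dy=0 if yaw is None else -((yaw-w+90)%180-90)
    print('shift x %.4f y %.4f z %.4f yaw %.3f'%(*(np.array([d[0]*np.cos(a)+d[1]*np.sin(a),d[0]*np.sin(a)-d[1]*np.cos(a),-d[2]])/1000),np.radians(dy)),'| at',np.round(p,1),round(w,1),'j6',round(s['qpos'][5],1))
def frames(f,box):
    g=f.min(axis=2);m=np.zeros_like(g);x0,y0,x1,y1=box;m[y0:y1,x0:x1]=(g[y0:y1,x0:x1]>120)*255
    cs,h=cv2.findContours(m,cv2.RETR_CCOMP,cv2.CHAIN_APPROX_NONE)
    return [np.array(cv2.minAreaRect(cs[i])[0]) for i in range(len(cs)) if h[0][i][3]>=0 and cv2.contourArea(cs[i])>30]
E
python3 - <<'E'
from h import *
R={n:cv2.imread(f'pics/raw_{n}0.png')[:,:,::-1].copy() for n in('scene','top')}
for n in R:
    for c in HSV: print(n,c,blobs(R[n],c)[0])
F=frames(R['top'],(310,155,400,230));G=frames(R['scene'],(170,220,270,300))
for p in F: print('top',p.round(1),onz('top',p,70.5).round(1))
for p in G: print('sc',p.round(1),onz('scene',p,70.5).round(1))
a=cv2.resize(R['top'][160:215,370:445][:,:,::-1],(400,293),interpolation=cv2.INTER_CUBIC);b=cv2.resize(R['scene'][280:335,145:220][:,:,::-1],(400,293),interpolation=cv2.INTER_CUBIC)
cv2.imwrite('pics/knob.png',np.hstack([a,b]))
E
```

```text
scene purple [([423.9, 92.4], [415, 79, 18, 27, 324]), ([272.4, 125.1], [269, 122, 7, 7, 43]), ([268.1, 136.7], [265, 133, 7, 8, 49]), ([268.1, 154.5], [265, 151, 7, 8, 55]), ([265.4, 169.8], [262, 166, 8, 9, 56])]
scene yellow [([251.9, 238.1], [247, 227, 11, 24, 216])]
scene orange [([175.3, 306.6], [164, 293, 21, 25, 300])]
top purple [([9.3, 80.0], [0, 67, 22, 27, 301]), ([197.9, 220.6], [194, 216, 9, 10, 73]), ([172.1, 230.4], [167, 225, 11, 12, 79]), ([141.0, 246.1], [136, 241, 12, 11, 81]), ([117.2, 252.0], [112, 246, 12, 12, 91])]
top yellow [([475.6, 109.5], [463, 99, 25, 22, 395]), ([502.0, 110.0], [490, 100, 22, 22, 360]), ([317.0, 167.6], [315, 163, 5, 10, 45])]
top orange [([426.1, 194.0], [416, 186, 25, 19, 158])]
top [369.5 205.4] [ 523.5 -269.9   70.5]
top [338.  202.5] [ 529.  -189.4   70.5]
top [370.5 178. ] [ 595.9 -274.7   70.5]
top [340. 175.] [ 601.7 -195.7   70.5]
sc [219.9 279.3] [ 594.2 -272.5   70.5]
sc [198. 266.] [ 522.4 -267.2   70.5]
sc [237.9 257.4] [ 599.6 -192.2   70.5]
sc [216.3 244.8] [ 527.2 -186.5   70.5]
```

View pics/knob.png

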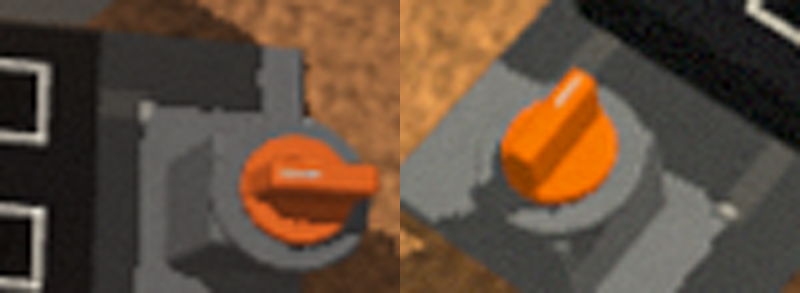

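Run:
```python
from h import *
print('mark',tri((176.5,296.9),(425.9,192.6)))
print('barc',tri((172.8,302.1),(430,193.4)))
for z in (95,105,115,125): print(z,onz('top',(419.7,193.2),z).round(1),onz('top',(440.5,193.9),z).round(1), onz('scene',(176,294),z).round(1),onz('scene',(168,310),z).round(1))
print('handle',tri((251.9,229),(315.5,167.5)), onz('top',(317,167.6),115),onz('scene',(252,229),122.5))
for a,b in zip([(272.4,125.1),(268.1,136.7),(268.1,154.5),(265.4,169.8)],[(117.2,252.0),(141,246.1),(172.1,230.4),(197.9,220.6)]):
  print('cap',tri(a,b),onz('top',b,14).round(1),onz('scene',a,14).round(1))
# tube axes: non-brown (low saturation or purple), in region of tubes, top view
for n,box,pur in(('top',(95,175,210,262),[(117.2,252.0),(141,246.1),(172.1,230.4),(197.9,220.6)]),('scene',(258,115,310,182),[(272.4,125.1),(268.1,136.7),(268.1,154.5),(265.4,169.8)])):
  f=cv2.imread(f'pics/raw_{n}0.png')[:,:,::-1].copy();h=cv2.cvtColor(f,cv2.COLOR_RGB2HSV)
  m=((h[:,:,1]<85)&(h[:,:,2]>85))|(cv2.inRange(h,(125,90,40),(150,255,255))>0)
  k=np.zeros_like(m);x0,y0,x1,y1=box;k[y0:y1,x0:x1]=m[y0:y1,x0:x1]
  nn,l,st,ce=cv2.connectedComponentsWithStats(k.astype(np.uint8))
  for i in range(1,nn):
    if st[i][4]<60: continue
    ys,xs=np.where(l==i);P=np.array([onz(n,(x,y),12)[:2] for x,y in zip(xs,ys)])
    r=cv2.minAreaRect(P.astype(np.float32));c=P.mean(0);u,s,v=np.linalg.svd(P-c);d=v[0]*np.sign(-v[0][0])
    q=(P-c)@d
    print(n,st[i][4],c.round(1),'rect',np.round(r[0],1),np.round(r[1],1),'dir to cap',np.degrees(np.arctan2(d[1],d[0])).round(1),'span',q.min().round(),q.max().round(),'capctr',(c+d*(q.max()-12.5)).round(1))
```

```text
mark (array([ 550.22985793, -391.2773695 ,  125.51441586]), np.float64(3.041645249170452))
barc (array([ 549.07216917, -404.14467116,  119.98871793]), np.float64(1.3718821486795725))
95 [ 553.7 -389.9   95. ] [ 553.4 -442.1   95. ] [ 532.4 -372.6   95. ] [ 541.3 -417.    95. ]
105 [ 551.6 -385.7  105. ] [ 551.2 -437.3  105. ] [ 536.8 -376.6  105. ] [ 545.7 -420.6  105. ]
115 [ 549.4 -381.5  115. ] [ 549.1 -432.6  115. ] [ 541.2 -380.6  115. ] [ 550.  -424.1  115. ]
125 [ 547.3 -377.3  125. ] [ 546.9 -427.8  125. ] [ 545.6 -384.5  125. ] [ 554.3 -427.7  125. ]
handle (array([ 604.91387508, -125.18725039,  122.63636458]), np.float64(1.6870583730150084)) [ 607.5590113  -129.48052746  115.        ] [ 604.48966442 -125.57056491  122.5       ]
cap (array([391.76711387, 383.06788831,  13.34165463]), np.float64(1.4491560892243356)) [391.2 382.3  14. ] [392.5 383.   14. ]
cap (array([408.5174165 , 321.62316621,  13.35993779]), np.float64(0.648286074600031)) [408.2 321.2  14. ] [409.  321.3  14. ]
cap (array([452.10542282, 242.4995463 ,  14.3572838 ]), np.float64(0.814480851571806)) [451.8 242
[... 345 characters left out ...]
 -68.0 58.0 capctr [451.8 242.8]
top 360 [448.3 344.1] rect [452.5 346.8] [125.5  23.1] dir to cap -150.6 span -68.0 58.0 capctr [408.9 321.9]
top 371 [428.9 406.4] rect [434.2 408.9] [126.5  25. ] dir to cap -148.0 span -69.0 57.0 capctr [390.8 382.6]
scene 202 [429.8 409.5] rect [433.5 410.1] [122.9  32.8] dir to cap -147.6 span -65.0 59.0 capctr [390.9 384.8]
scene 203 [443.5 343. ] rect [445.3 346.1] [109.4  36.5] dir to cap -150.8 span -58.0 51.0 capctr [409.5 324. ]
scene 217 [487.7 262.5] rect [489.9 264.2] [109.   35.2] dir to cap -154.8 span -57.0 52.0 capctr [451.9 245.6]
scene 234 [518.1 190. ] rect [520.6 189.2] [111.5  34.6] dir to cap -163.4 span -58.0 53.0 capctr [479.  178.4]
```

Measurements:
- The knob bar is at about (549,-404), with its top at z≈125.
- The handle is at (605,-125,122.5).
- The station yaw is about -3.9°.
- Both views agree on all four caps.

Now I'll go to the knob.

Run:
```python
from h import *
plan(549,-404,170,86.1)
```

```text
shift x 0.4420 y -0.0557 z 0.0329 yaw -1.272 | at [ 131.4 -559.3  202.9] 13.2 j6 -1.1
```

```bash
C="python3 -m crank"
$C '[{"x":0.04},{"x":0.08,"y":-0.01},{"x":0.12,"y":-0.02},{"x":0.16,"y":-0.025},{"x":0.2,"y":-0.028}]' | tail -3
$C '[{"x":0.04},{"x":0.08,"y":-0.01},{"x":0.12,"y":-0.02},{"x":0.16,"y":-0.025},{"x":0.2,"y":-0.028}]' >/dev/null
$C '[{"x":0.042,"yaw":-0.12},{"x":0.042,"yaw":-0.24},{"x":0.042,"yaw":-0.36},{"x":0.042,"yaw":-0.48},{"x":0.042,"yaw":-0.6}]' >/dev/null
$C '[{"yaw":-0.12},{"yaw":-0.24},{"yaw":-0.36},{"yaw":-0.48},{"yaw":-0.6}]'
python3 - <<'E'
from h import *
plan(549,-404,150,86.1)
E
```

```text
shift x 0.4420 y -0.0557 z 0.0529 yaw -1.272 | at [ 131.4 -559.3  202.9] 13.2 j6 -1.1validation failed for argument at $[0]...
validation failed for argument at $[0]...
validation failed for argument at $[0]...
validation failed for argument at $[0]...
```

```bash
C="python3 -m crank"
$C '[{"grip":0.08,"x":0.04,"y":-0.005,"z":0,"yaw":0},{"grip":0.08,"x":0.08,"y":-0.01,"z":0,"yaw":0},{"grip":0.08,"x":0.12,"y":-0.015,"z":0,"yaw":0},{"grip":0.08,"x":0.16,"y":-0.02,"z":0,"yaw":0},{"grip":0.08,"x":0.2,"y":-0.025,"z":0,"yaw":0}]' 
$C '[{"grip":0.08,"x":0.04,"y":-0.005,"z":0,"yaw":0},{"grip":0.08,"x":0.08,"y":-0.01,"z":0,"yaw":0},{"grip":0.08,"x":0.12,"y":-0.015,"z":0,"yaw":0},{"grip":0.08,"x":0.16,"y":-0.02,"z":0,"yaw":0},{"grip":0.08,"x":0.2,"y":-0.025,"z":0,"yaw":0}]' >/dev/null
$C '[{"grip":0.06,"x":0.04,"y":-0.005,"z":0,"yaw":-0.12},{"grip":0.06,"x":0.042,"y":-0.006,"z":0,"yaw":-0.24},{"grip":0.06,"x":0.042,"y":-0.006,"z":0,"yaw":-0.36},{"grip":0.06,"x":0.042,"y":-0.006,"z":0,"yaw":-0.48},{"grip":0.06,"x":0.042,"y":-0.006,"z":0,"yaw":-0.6}]' >/dev/null
$C '[{"grip":0.06,"x":0,"y":0,"z":0,"yaw":-0.12},{"grip":0.06,"x":0,"y":0,"z":0,"yaw":-0.24},{"grip":0.06,"x":0,"y":0,"z":0,"yaw":-0.36},{"grip":0.06,"x":0,"y":0,"z":0,"yaw":-0.48},{"grip":0.06,"x":0,"y":0,"z":0,"yaw":-0.6}]'
python3 - <<'E'
from h import *
plan(549,-404,150,86.1)
f=grab_frame('wrist');cv2.imwrite('pics/w1.png',f[:,:,::-1])
E
```

```text
time_s: 0.52
ee_pos: [321.9, -488.6, 203.3]
ee_rot: [-180.0, 0.0, 13.2]
force: [-0.6, -0.3, 0.1]
gripper_width: 79.9
gripper_force: 0.0
time_s: 1.77
ee_pos: [548.8, -404.0, 203.0]
ee_rot: [-179.9, -0.0, 82.3]
force: [0.3, 0.2, 0.3]
gripper_width: 59.9
gripper_force: 0.0
shift x -0.0000 y 0.0002 z 0.0530 yaw -0.066 | at [ 548.8 -404.   203. ] 82.3 j6 -29.6
```

View pics/w1.png

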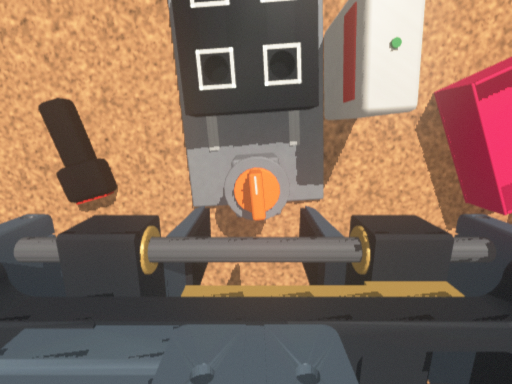

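The wrist view shows the knob bar at (257,195), centred between the fingers at about 208 and 302 and lined up with the jaws. I'll descend and grip it.

```bash
C="python3 -m crank"
$C '[{"grip":0.06,"x":0,"y":0,"z":0.02,"yaw":-0.06},{"grip":0.06,"x":0,"y":0,"z":0.04,"yaw":-0.06},{"grip":0.06,"x":0,"y":0,"z":0.06,"yaw":-0.06},{"grip":0.06,"x":0,"y":0,"z":0.07,"yaw":-0.06},{"grip":0.06,"x":0,"y":0,"z":0.078,"yaw":-0.06}]' 
$C '[{"grip":0.04,"x":0,"y":0,"z":0.003,"yaw":0},{"grip":0.02,"x":0,"y":0,"z":0.003,"yaw":0},{"grip":0.0,"x":0,"y":0,"z":0.003,"yaw":0},{"grip":0,"x":0,"y":0,"z":0.003,"yaw":0},{"grip":0,"x":0,"y":0,"z":0.003,"yaw":0}]' 25
$C '[{"grip":0,"x":0,"y":0,"z":0,"yaw":0},{"grip":0,"x":0,"y":0,"z":0,"yaw":0},{"grip":0,"x":0,"y":0,"z":0,"yaw":0},{"grip":0,"x":0,"y":0,"z":0,"yaw":0},{"grip":0,"x":0,"y":0,"z":0,"yaw":0}]'
```

```text
time_s: 2.23
ee_pos: [548.4, -403.7, 123.9]
ee_rot: [-179.9, -0.1, 85.3]
force: [-0.1, -0.1, -0.2]
gripper_width: 59.9
gripper_force: 0.0
time_s: 2.65
ee_pos: [549.5, -404.5, 123.8]
ee_rot: [179.9, 0.1, 85.4]
force: [-0.2, -1.0, 0.8]
gripper_width: 29.7
gripper_force: 0.0
time_s: 3.07
ee_pos: [549.0, -404.2, 122.7]
ee_rot: [180.0, 0.0, 85.4]
force: [-0.4, 0.4, -0.7]
gripper_width: 0.2
gripper_force: 0.0
```

Run:
```python
from h import *
f=grab_frame('wrist');cv2.imwrite('pics/w2.png',f[:,:,::-1])
cv2.imwrite('pics/raw_scene2.png',grab_frame('scene')[:,:,::-1])
s=cv2.imread('pics/raw_scene2.png')[240:345,120:260];cv2.imwrite('pics/s2.png',np.vstack([cv2.resize(f[150:300,100:400,::-1],(600,300)),cv2.resize(s[:70],(600,300))]))
```

```text
(no output)
```

View pics/s2.png

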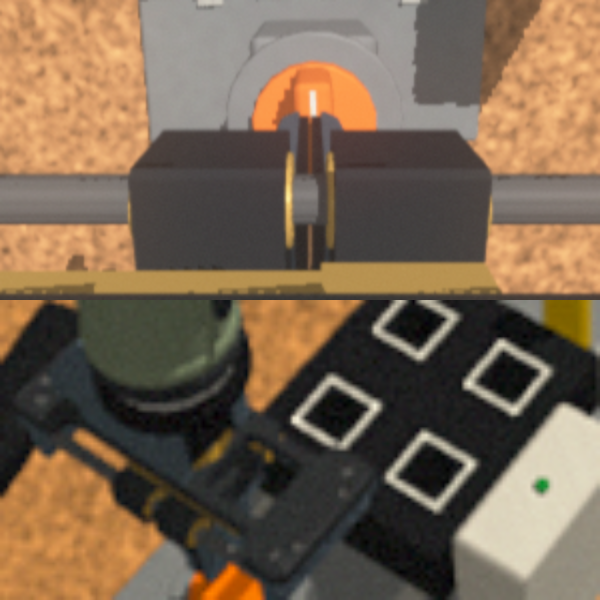

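The fingers closed above the bar, at tip z≈109: the mark is at (256,200) in the wrist frame, still under the tips. I'll triangulate the mark from the two wrist views.

Run:
```python
from h import *
from scipy.spatial.transform import Rotation as Ro
s=state();c=camera_model('wrist')
R=np.array(c['R']);t=np.array(c['t'])
T=lambda p,r:(Ro.from_euler('xyz',r,degrees=True).as_matrix(),np.array(p))
A,p=T(s['ee_pos'],s['ee_rot']);Rt=R@A;tt=R@p+t   # cam <- tool
print(-Rt.T@tt,s['ee_pos'])
def mk(f):
    h=cv2.cvtColor(f[:,:,::-1].copy(),cv2.COLOR_BGR2HSV)
A1,p1=T([548.8,-404,203],[-179.9,0,82.3]);c1=dict(intrinsics=c['intrinsics'],R=Rt@A1.T,t=tt-Rt@A1.T@p1)
def mark(fn):
    f=cv2.imread(fn);o=cv2.cvtColor(f,cv2.COLOR_BGR2HSV);m=(f.min(2)>150);m[:, :245]=0;m[:,268:]=0;m[:170]=0;m[225:]=0
    ys,xs=np.where(m);print(fn,xs.mean(),ys.mean(),ys.min(),ys.max(),len(xs));return (xs.mean(),ys.min()),(xs.mean(),ys.max())
a=mark('pics/w1.png');b=mark('pics/w2.png')
for u,v in zip(a,b):
    o1,d1=ray('',u,c1);o2,d2=ray('',v,c);k=np.linalg.lstsq(np.c_[d1,-d2],o2-o1,rcond=None)[0]
    print((o1+k[0]*d1).round(1),(o2+k[1]*d2).round(1))
for z in(85,95,105): print(z,onz('',(256.5,168),z,c1),onz('',(258.5,219),z,c1))
print('post front/back, z=80', onz('',(193,205),80,c1))
```

```text
[  65.52778094    0.19197371 -181.95406144] [ 549.01717175 -404.14464135  122.65288258]
pics/w1.png 256.58 187.9 176 217 50
pics/w2.png 255.85971223021582 178.34892086330936 170 207 278
[ 564.8 -270.9  785.8] [ 557.7 -267.6  785.3]
[ 575.3 -190.4  832.8] [ 564.  -184.6  831.3]
85 [ 554.15147813 -381.15859632   85.        ] [ 548.46180734 -441.51989578   85.        ]
95 [ 554.28260807 -379.75747042   95.        ] [ 548.7826224  -438.10641431   95.        ]
105 [ 554.41373801 -378.35634452  105.        ] [ 549.10343747 -434.69293284  105.        ]
post front/back, z=80 [ 473.55553955 -415.48244591   80.        ]
```

```bash
C="python3 -m crank"
$C '[{"grip":0.03,"x":0,"y":0,"z":0,"yaw":0},{"grip":0.05,"x":0,"y":0,"z":0,"yaw":0},{"grip":0.05,"x":0,"y":0,"z":0,"yaw":0},{"grip":0.05,"x":0,"y":0,"z":0.005,"yaw":0},{"grip":0.05,"x":0,"y":0,"z":0.01,"yaw":0}]' 
$C '[{"grip":0.03,"x":0,"y":0,"z":0,"yaw":0},{"grip":0,"x":0,"y":0,"z":0,"yaw":0},{"grip":0.0,"x":0,"y":0,"z":0,"yaw":0},{"grip":0,"x":0,"y":0,"z":0,"yaw":0},{"grip":0,"x":0,"y":0,"z":0,"yaw":0}]' 25
$C '[{"grip":0,"x":0,"y":0,"z":0,"yaw":0},{"grip":0,"x":0,"y":0,"z":0,"yaw":0},{"grip":0,"x":0,"y":0,"z":0,"yaw":0},{"grip":0,"x":0,"y":0,"z":0,"yaw":0},{"grip":0,"x":0,"y":0,"z":0,"yaw":0}]'
```

```text
time_s: 3.58
ee_pos: [549.2, -404.3, 112.6]
ee_rot: [180.0, 0.0, 85.4]
force: [0.3, 0.5, 0.4]
gripper_width: 30.6
gripper_force: 0.0
time_s: 4.0
ee_pos: [550.6, -404.4, 112.7]
ee_rot: [179.8, 0.0, 85.4]
force: [5.3, -0.4, -2.6]
gripper_width: 13.0
gripper_force: 25.0
time_s: 4.42
ee_pos: [550.6, -404.4, 112.7]
ee_rot: [179.8, 0.0, 85.4]
force: [5.0, -0.8, -2.8]
gripper_width: 12.6
gripper_force: 25.0
```

```bash
C="python3 -m crank"
for i in 1; do
$C '[{"grip":0,"x":0,"y":0.0015,"z":0.002,"yaw":-0.1},{"grip":0,"x":0,"y":0.0015,"z":0.002,"yaw":-0.2},{"grip":0,"x":0,"y":0.0015,"z":0.002,"yaw":-0.3},{"grip":0,"x":0,"y":0.0015,"z":0.002,"yaw":-0.4},{"grip":0,"x":0,"y":0.0015,"z":0.002,"yaw":-0.5}]'
$C '[{"grip":0,"x":0,"y":0,"z":0,"yaw":-0.1},{"grip":0,"x":0,"y":0,"z":0,"yaw":-0.2},{"grip":0,"x":0,"y":0,"z":0,"yaw":-0.3},{"grip":0,"x":0,"y":0,"z":0,"yaw":-0.4},{"grip":0,"x":0,"y":0,"z":0,"yaw":-0.5}]'
$C '[{"grip":0,"x":0,"y":0,"z":0,"yaw":-0.1},{"grip":0,"x":0,"y":0,"z":0,"yaw":-0.2},{"grip":0,"x":0,"y":0,"z":0,"yaw":-0.3},{"grip":0,"x":0,"y":0,"z":0,"yaw":-0.4},{"grip":0,"x":0,"y":0,"z":0,"yaw":-0.5}]'
done; python3 -c "
from workcell import *
s=state();print(s['torque'],s['qpos'][5])"
```

```text
time_s: 4.83
ee_pos: [551.0, -404.4, 112.5]
ee_rot: [179.9, 0.1, 114.3]
force: [0.8, 1.8, 4.9]
gripper_width: 12.7
gripper_force: 25.0
time_s: 5.25
ee_pos: [551.2, -404.3, 112.6]
ee_rot: [180.0, 0.1, 143.0]
force: [1.8, 1.6, 4.9]
gripper_width: 12.8
gripper_force: 25.0
time_s: 5.67
ee_pos: [551.4, -404.1, 112.6]
ee_rot: [-180.0, 0.1, 171.6]
force: [1.9, 1.7, 5.2]
gripper_width: 13.1
gripper_force: 25.0
[ 0.4293574  -0.48164742 -0.06907542] -118.88373778086752
```

```bash
C="python3 -m crank"
$C '[{"grip":0,"x":0,"y":0,"z":0,"yaw":-0.04},{"grip":0,"x":0,"y":0,"z":0,"yaw":-0.08},{"grip":0,"x":0,"y":0,"z":0,"yaw":-0.11},{"grip":0,"x":0,"y":0,"z":0,"yaw":-0.11},{"grip":0,"x":0,"y":0,"z":0,"yaw":-0.11}]'
python3 -c "
from workcell import *
s=state();print(s['torque'],s['qpos'][5])"
$C '[{"grip":0.02,"x":0,"y":0,"z":-0.002,"yaw":0},{"grip":0.05,"x":0,"y":0,"z":-0.002,"yaw":0},{"grip":0.05,"x":0,"y":0,"z":-0.002,"yaw":0},{"grip":0.05,"x":0,"y":0,"z":-0.02,"yaw":0},{"grip":0.05,"x":0,"y":0,"z":-0.06,"yaw":0}]'
python3 - <<'E'
from h import *
f=grab_frame('wrist');cv2.imwrite('pics/w3.png',f[:,:,::-1])
plan(604.9,-125.2,160,176.1)
E
```

```text
time_s: 6.08
ee_pos: [551.4, -404.0, 112.6]
ee_rot: [-180.0, 0.2, 177.6]
force: [1.8, 1.7, 6.3]
gripper_width: 13.2
gripper_force: 25.3
[ 0.49323197 -0.38478387 -0.31105863] -124.84005161535949
time_s: 6.5
ee_pos: [547.1, -402.2, 164.8]
ee_rot: [179.6, -0.7, 177.7]
force: [0.6, 0.5, -0.8]
gripper_width: 43.4
gripper_force: 0.0
shift x -0.0415 y 0.2826 z 0.0177 yaw 0.027 | at [ 551.9 -405.9  177.7] 177.7 j6 -124.9
```

View pics/w3.png

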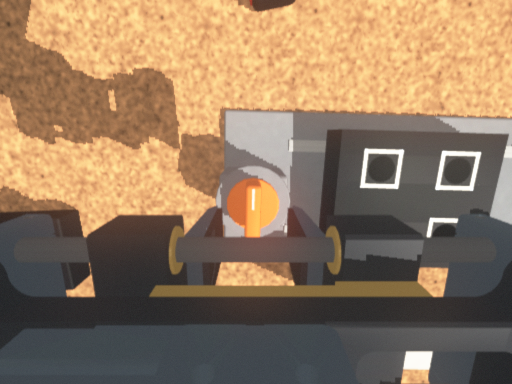

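The bar has turned a quarter turn and now lies along station x at (252,205). The torque shows it reached the stop. Next is the handle.

```bash
C="python3 -m crank"
$C '[{"grip":0.06,"x":-0.008,"y":0.04,"z":0,"yaw":0.02},{"grip":0.06,"x":-0.015,"y":0.08,"z":0,"yaw":0.027},{"grip":0.06,"x":-0.02,"y":0.12,"z":0,"yaw":0.027},{"grip":0.06,"x":-0.025,"y":0.16,"z":0,"yaw":0.027},{"grip":0.06,"x":-0.03,"y":0.2,"z":0,"yaw":0.027}]' >/dev/null
$C '[{"grip":0.06,"x":-0.002,"y":0.04,"z":0,"yaw":0},{"grip":0.06,"x":-0.01,"y":0.08,"z":0,"yaw":0},{"grip":0.06,"x":-0.01,"y":0.082,"z":0,"yaw":0},{"grip":0.06,"x":-0.01,"y":0.082,"z":0,"yaw":0},{"grip":0.06,"x":-0.01,"y":0.082,"z":0,"yaw":0}]'
python3 - <<'E'
from h import *
plan(604.9,-125.2,108,176.1)
E
```

```text
time_s: 7.38
ee_pos: [604.0, -125.0, 170.5]
ee_rot: [-179.9, -0.0, 176.2]
force: [-0.6, -0.6, -0.2]
gripper_width: 59.7
gripper_force: 0.0
shift x -0.0009 y -0.0002 z 0.0625 yaw 0.001 | at [ 604.  -125.   170.5] 176.2 j6 -98.9
```

```bash
C="python3 -m crank"
$C '[{"grip":0.06,"x":-0.001,"y":0,"z":0.02,"yaw":0},{"grip":0.06,"x":-0.001,"y":0,"z":0.04,"yaw":0},{"grip":0.06,"x":-0.001,"y":0,"z":0.055,"yaw":0},{"grip":0.06,"x":-0.001,"y":0,"z":0.062,"yaw":0},{"grip":0.05,"x":-0.001,"y":0,"z":0.062,"yaw":0}]'
$C '[{"grip":0.03,"x":0,"y":0,"z":0,"yaw":0},{"grip":0,"x":0,"y":0,"z":0,"yaw":0},{"grip":0.0,"x":0,"y":0,"z":0,"yaw":0},{"grip":0,"x":0,"y":0,"z":0,"yaw":0},{"grip":0,"x":0,"y":0,"z":0,"yaw":0}]' 25
$C '[{"grip":0,"x":0,"y":0.006,"z":0,"yaw":0},{"grip":0,"x":0,"y":0.016,"z":0,"yaw":0},{"grip":0.0,"x":0,"y":0.028,"z":0,"yaw":0},{"grip":0,"x":0,"y":0.04,"z":0,"yaw":0},{"grip":0,"x":0,"y":0.055,"z":0,"yaw":0}]'
$C '[{"grip":0,"x":0,"y":0.015,"z":0,"yaw":0},{"grip":0,"x":0,"y":0.03,"z":0,"yaw":0},{"grip":0.0,"x":0,"y":0.045,"z":0,"yaw":0},{"grip":0,"x":0,"y":0.06,"z":0,"yaw":0},{"grip":0,"x":0,"y":0.07,"z":0,"yaw":0}]'
$C '[{"grip":0,"x":0,"y":0.005,"z":0,"yaw":0},{"grip":0,"x":0,"y":0.01,"z":0,"yaw":0},{"grip":0.0,"x":0,"y":0.014,"z":0,"yaw":0},{"grip":0,"x":0,"y":0.017,"z":0,"yaw":0},{"grip":0,"x":0,"y":0.018,"z":0,"yaw":0}]'
```

```text
time_s: 7.8
ee_pos: [603.7, -126.1, 106.7]
ee_rot: [180.0, -0.2, 176.0]
force: [0.0, -0.5, -0.4]
gripper_width: 56.4
gripper_force: 0.0
time_s: 8.22
ee_pos: [605.5, -124.7, 109.4]
ee_rot: [-180.0, 0.1, 176.1]
force: [-0.2, 0.2, 0.9]
gripper_width: 23.0
gripper_force: 0.0
time_s: 8.63
ee_pos: [609.4, -68.7, 109.2]
ee_rot: [-180.0, 0.1, 176.1]
force: [0.6, -2.3, 4.5]
gripper_width: 13.4
gripper_force: 25.0
time_s: 9.05
ee_pos: [612.8, -14.7, 108.4]
ee_rot: [-178.1, -0.0, 176.6]
force: [-0.2, -50.4, 1.1]
gripper_width: 51.8
gripper_force: 25.0
time_s: 9.47
ee_pos: [613.8, 1.4, 107.8]
ee_rot: [-178.1, -0.1, 176.5]
force: [0.2, -50.3, 0.6]
gripper_width: 83.9
gripper_force: 25.0
```

The carriage stopped after about 91 mm of travel. The 53 mm gap to the post suggests it started about 50 mm out, so this should be the loading stop. I'll back off and look.

```bash
C="python3 -m crank"
$C '[{"grip":0.085,"x":0,"y":-0.015,"z":0,"yaw":0},{"grip":0.085,"x":0,"y":-0.03,"z":0,"yaw":0},{"grip":0.085,"x":0,"y":-0.036,"z":0,"yaw":0},{"grip":0.085,"x":0,"y":-0.036,"z":0,"yaw":0},{"grip":0.085,"x":0,"y":-0.036,"z":0,"yaw":0}]'
$C '[{"grip":0.085,"x":0,"y":0,"z":-0.03,"yaw":0},{"grip":0.085,"x":0,"y":0,"z":-0.06,"yaw":0},{"grip":0.085,"x":0,"y":0,"z":-0.1,"yaw":0},{"grip":0.085,"x":-0.04,"y":0,"z":-0.1,"yaw":0},{"grip":0.085,"x":0.0,"y":0,"z":-0.1,"yaw":0}]'
python3 - <<'E'
from h import *
f=grab_frame('top');cv2.imwrite('pics/top4.png',cv2.resize(f[:,:,::-1],(800,600)));cv2.imwrite('pics/raw_top4.png',f[:,:,::-1])
f=grab_frame('scene');cv2.imwrite('pics/raw_scene4.png',f[:,:,::-1])
E
```

```text
time_s: 9.88
ee_pos: [612.1, -16.5, 108.2]
ee_rot: [179.9, -0.1, 176.1]
force: [0.0, 0.2, 0.1]
gripper_width: 85.3
gripper_force: 0.0
time_s: 10.3
ee_pos: [633.7, -17.2, 203.0]
ee_rot: [179.9, 0.8, 176.2]
force: [1.1, 0.1, -4.6]
gripper_width: 84.9
gripper_force: 0.0
```

View pics/top4.png

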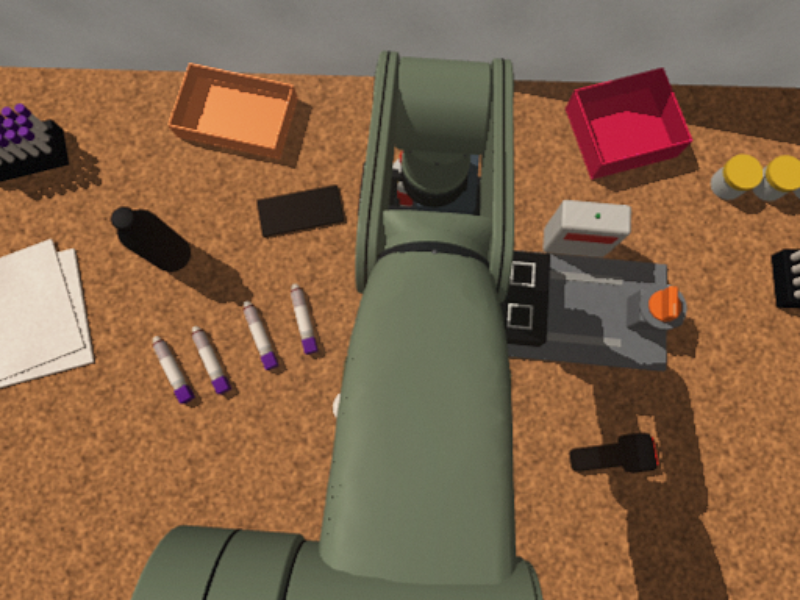

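```bash
C="python3 -m crank"
python3 - <<'E'
from h import *
plan(480,175.5,100,-162.5)
E
$C '[{"grip":0.06,"x":0.04,"y":0,"z":0,"yaw":-0.1},{"grip":0.06,"x":0.06,"y":0.04,"z":0,"yaw":-0.2},{"grip":0.06,"x":0.08,"y":0.08,"z":0,"yaw":-0.3},{"grip":0.06,"x":0.1,"y":0.12,"z":0,"yaw":-0.373},{"grip":0.06,"x":0.12,"y":0.16,"z":0,"yaw":-0.373}]'
python3 - <<'E'
from h import *
plan(480,175.5,100,-162.5)
f=grab_frame('scene');cv2.imwrite('pics/scene5.png',cv2.resize(f[:,:,::-1],(800,600)));cv2.imwrite('pics/raw_scene5.png',f[:,:,::-1])
print(blobs(f,'yellow')[0]);
for p in frames(f,(190,200,290,290)): print('sc',p.round(1),onz('scene',p,70.5).round(1))
E
```

```text
shift x 0.1398 y 0.1823 z 0.1012 yaw -0.371 | at [607.5 -15.6 201.2] 176.2 j6 -88.8
time_s: 10.82
ee_pos: [506.5, 141.3, 209.3]
ee_rot: [179.9, 0.1, -162.4]
force: [0.8, 0.4, 0.7]
gripper_width: 60.1
gripper_force: 0.0
shift x 0.0149 y 0.0407 z 0.1093 yaw 0.003 | at [506.5 141.3 209.3] -162.4 j6 -93.4
[([270.9, 215.0], [266, 204, 11, 24, 201])]
sc [241.2 253.6] [ 601.  -177.4   70.5]
sc [219.5 241.1] [ 528.4 -172.    70.5]
sc [257.9 233.7] [606.8 -97.8  70.5]
sc [236.5 222. ] [534.1 -92.3  70.5]
```

View pics/scene5.png

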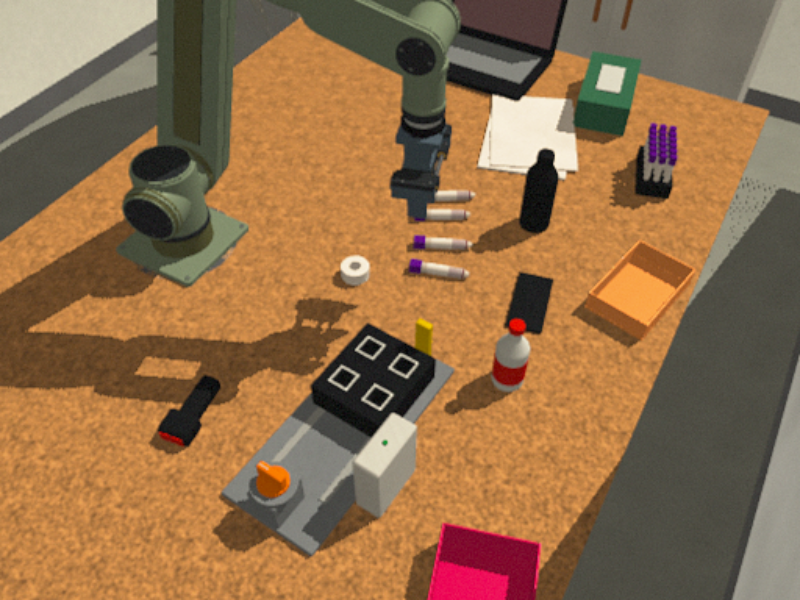

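The scene view shows the carriage at the outer end with its sockets at (343,378), (370,348), (403,365) and (377,397). The knob is free and the tubes are undisturbed. Now the first tube.

```bash
C="python3 -m crank"
$C '[{"grip":0.05,"x":0.015,"y":0.035,"z":0.02,"yaw":0},{"grip":0.05,"x":0.015,"y":0.041,"z":0.06,"yaw":0},{"grip":0.05,"x":0.015,"y":0.041,"z":0.1,"yaw":0},{"grip":0.05,"x":0.015,"y":0.041,"z":0.14,"yaw":0},{"grip":0.05,"x":0.015,"y":0.041,"z":0.16,"yaw":0}]'
python3 - <<'E'
from h import *
plan(480,175.5,17,-162.5)
s=state();f=grab_frame('wrist');c=camera_model('wrist')
b=blobs(f,'purple')[0];print(b)
for q in b: print(onz('',q[0],15,c).round(1))
cv2.imwrite('pics/w5.png',f[:,:,::-1])
E
```

```text
time_s: 11.28
ee_pos: [478.2, 173.8, 45.3]
ee_rot: [180.0, -0.3, -162.4]
force: [-0.3, -0.3, -0.7]
gripper_width: 49.8
gripper_force: 0.0
shift x -0.0023 y 0.0010 z 0.0283 yaw 0.002 | at [478.2 173.8  45.3] -162.4 j6 -89.0
[([458.6, 189.2], [442, 173, 32, 33, 826]), ([507.8, 193.7], [504, 182, 8, 23, 142]), ([345.2, 206.7], [330, 195, 30, 31, 566]), ([256.1, 217.7], [244, 203, 26, 29, 712])]
[408.  322.6  15. ]
[399.3 362.3  15. ]
[449.2 241.   15. ]
[480.2 174.4  15. ]
```

View pics/w5.png

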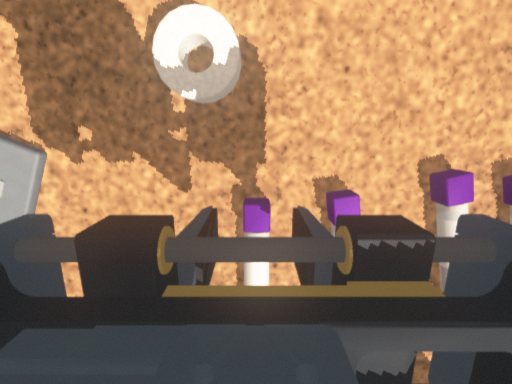

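The cap at (256,217) is centred between the fingers. I'll lower, pinch lightly and lift to see whether the tube swings down.

```bash
C="python3 -m crank"
$C '[{"grip":0.05,"x":-0.002,"y":0.001,"z":0.01,"yaw":0},{"grip":0.05,"x":-0.002,"y":0.001,"z":0.02,"yaw":0},{"grip":0.05,"x":-0.002,"y":0.001,"z":0.026,"yaw":0},{"grip":0.03,"x":-0.002,"y":0.001,"z":0.026,"yaw":0},{"grip":0.02,"x":-0.002,"y":0.001,"z":0.026,"yaw":0}]' 5
$C '[{"grip":0.0,"x":0,"y":0,"z":0,"yaw":0},{"grip":0,"x":0,"y":0,"z":0,"yaw":0},{"grip":0.0,"x":0,"y":0,"z":0,"yaw":0},{"grip":0,"x":0,"y":0,"z":0,"yaw":0},{"grip":0,"x":0,"y":0,"z":0,"yaw":0}]' 5
$C '[{"grip":0.0,"x":0,"y":0,"z":-0.02,"yaw":0},{"grip":0,"x":0,"y":0,"z":-0.04,"yaw":0},{"grip":0.0,"x":0,"y":0,"z":-0.07,"yaw":0},{"grip":0,"x":0,"y":0,"z":-0.1,"yaw":0},{"grip":0,"x":0,"y":0,"z":-0.13,"yaw":0}]' 5
$C '[{"grip":0.0,"x":0,"y":0,"z":-0.03,"yaw":0},{"grip":0,"x":0,"y":0,"z":-0.06,"yaw":0},{"grip":0.0,"x":0,"y":0,"z":-0.09,"yaw":0},{"grip":0,"x":0,"y":0,"z":-0.1,"yaw":0},{"grip":0,"x":0,"y":0,"z":-0.1,"yaw":0}]' 5
python3 - <<'E'
from h import *
f=grab_frame('scene');cv2.imwrite('pics/raw_s6.png',f[:,:,::-1]);cv2.imwrite('pics/s6.png',cv2.resize(f[60:210,200:400,::-1],(800,600)))
E
```

```text
time_s: 11.75
ee_pos: [483.8, 175.0, 23.3]
ee_rot: [180.0, 0.1, -162.5]
force: [0.3, -0.2, -0.1]
gripper_width: 39.5
gripper_force: 0.0
time_s: 12.17
ee_pos: [483.4, 174.8, 22.9]
ee_rot: [-180.0, 0.0, -162.5]
force: [-0.2, 0.8, -0.2]
gripper_width: 6.3
gripper_force: 0.0
time_s: 12.58
ee_pos: [482.8, 174.7, 153.9]
ee_rot: [-180.0, -0.0, -162.5]
force: [1.0, -0.7, -0.2]
gripper_width: 0.7
gripper_force: 0.0
time_s: 13.0
ee_pos: [484.6, 175.3, 255.4]
ee_rot: [180.0, 0.4, -162.5]
force: [-0.1, 0.3, -0.5]
gripper_width: 0.5
gripper_force: 0.0
```

View pics/s6.png

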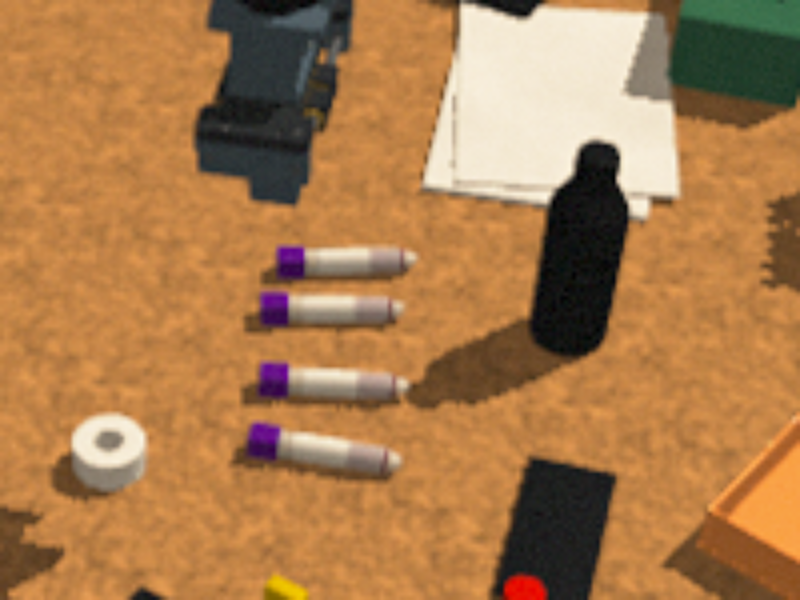

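Run:
```python
from h import *
from scipy.spatial.transform import Rotation as Ro
s=state();c=camera_model('wrist');A=Ro.from_euler('xyz',s['ee_rot'],degrees=True).as_matrix();p=np.array(s['ee_pos'])
print(np.round(s['ee_pos'],1),s['gripper_width'])
for x in(-16,0,16):
  for z in (-5,0,14):
    X=np.array(c['R'])@(A@[x,0,z]+p)+c['t'];u=np.array(c['intrinsics'])@X;print(x,z,(u[:2]/u[2]).round(1))
f=grab_frame('wrist');cv2.imwrite('pics/w6.png',cv2.resize(f[150:270,180:340,::-1],(640,480)))
```

```text
[483.4 174.8 253. ] 0.5888607318359835
-16 -5 [256.  248.3]
-16 0 [256.  245.3]
-16 14 [255.9 237.8]
0 -5 [256.1 227.2]
0 0 [256.  224.8]
0 14 [256.  218.5]
16 -5 [256.1 205.3]
16 0 [256.1 203.4]
16 14 [256.  198.4]
```

View pics/w6.png

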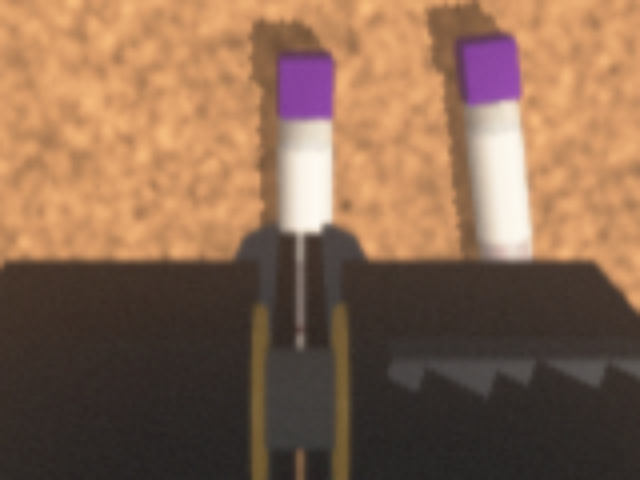

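Run:
```python
from h import *
c=camera_model('scene')
for z in(275,265,260,255,250,245,241,235):
    X=np.array(c['R'])@[484,175,z]+c['t'];u=np.array(c['intrinsics'])@X;u=u[:2]/u[2];print(z,u.round(1),((u-[200,60])*4).round())
```

```text
275 [268.1 107.2] [273. 189.]
265 [268.1 110. ] [272. 200.]
260 [268.  111.3] [272. 205.]
255 [268.  112.7] [272. 211.]
250 [268. 114.] [272. 216.]
245 [267.9 115.4] [272. 222.]
241 [267.9 116.5] [272. 226.]
235 [267.9 118.1] [271. 232.]
```

The scene view puts the fingertips well above the reported TCP minus 14 mm: the lowest tip pixel, at (275,200) in the crop, matches about z≈265 while the TCP reads 255. I'll find the real tip height by feeling gently for the table while straddling the cap.

```bash
C="python3 -m crank"
$C '[{"grip":0.04,"x":0,"y":0,"z":0.04,"yaw":0},{"grip":0.04,"x":0.003,"y":0,"z":0.08,"yaw":0},{"grip":0.04,"x":0.003,"y":0,"z":0.12,"yaw":0},{"grip":0.04,"x":0.003,"y":0,"z":0.16,"yaw":0},{"grip":0.04,"x":0.003,"y":0,"z":0.2,"yaw":0}]' >/dev/null
$C '[{"grip":0.045,"x":0,"y":0,"z":0.01,"yaw":0},{"grip":0.045,"x":0,"y":0,"z":0.02,"yaw":0},{"grip":0.045,"x":0,"y":0,"z":0.03,"yaw":0},{"grip":0.045,"x":0,"y":0,"z":0.035,"yaw":0},{"grip":0.045,"x":0,"y":0,"z":0.035,"yaw":0}]'
$C '[{"grip":0.045,"x":0,"y":0,"z":0.002,"yaw":0},{"grip":0.045,"x":0,"y":0,"z":0.004,"yaw":0},{"grip":0.045,"x":0,"y":0,"z":0.004,"yaw":0},{"grip":0.045,"x":0,"y":0,"z":0.004,"yaw":0},{"grip":0.045,"x":0,"y":0,"z":0.004,"yaw":0}]'
$C '[{"grip":0.045,"x":0,"y":0,"z":0.002,"yaw":0},{"grip":0.045,"x":0,"y":0,"z":0.004,"yaw":0},{"grip":0.045,"x":0,"y":0,"z":0.004,"yaw":0},{"grip":0.045,"x":0,"y":0,"z":0.004,"yaw":0},{"grip":0.045,"x":0,"y":0,"z":0.004,"yaw":0}]'
```

```text
time_s: 13.93
ee_pos: [480.8, 174.0, 17.8]
ee_rot: [-180.0, 0.0, -162.5]
force: [-0.3, -0.4, 0.2]
gripper_width: 44.6
gripper_force: 0.0
time_s: 14.35
ee_pos: [480.6, 174.0, 14.1]
ee_rot: [-180.0, 0.1, -162.5]
force: [0.7, -0.5, -0.9]
gripper_width: 45.2
gripper_force: 0.0
time_s: 14.77
ee_pos: [480.3, 173.9, 9.5]
ee_rot: [-180.0, -0.0, -162.5]
force: [-0.0, -0.8, -0.5]
gripper_width: 44.8
gripper_force: 0.0
```

```bash
C="python3 -m crank"
$C '[{"grip":0.045,"x":0,"y":0,"z":0.002,"yaw":0},{"grip":0.045,"x":0,"y":0,"z":0.005,"yaw":0},{"grip":0.045,"x":0,"y":0,"z":0.005,"yaw":0},{"grip":0.045,"x":0,"y":0,"z":0.005,"yaw":0},{"grip":0.045,"x":0,"y":0,"z":0.005,"yaw":0}]'
$C '[{"grip":0.045,"x":0,"y":0,"z":0.002,"yaw":0},{"grip":0.045,"x":0,"y":0,"z":0.004,"yaw":0},{"grip":0.045,"x":0,"y":0,"z":0.004,"yaw":0},{"grip":0.045,"x":0,"y":0,"z":0.004,"yaw":0},{"grip":0.045,"x":0,"y":0,"z":0.004,"yaw":0}]'
$C '[{"grip":0.035,"x":0,"y":0,"z":0,"yaw":0},{"grip":0.025,"x":0,"y":0,"z":0,"yaw":0},{"grip":0.01,"x":0,"y":0,"z":0,"yaw":0},{"grip":0.0,"x":0,"y":0,"z":0,"yaw":0},{"grip":0.0,"x":0,"y":0,"z":0,"yaw":0}]' 5
python3 - <<'E'
from h import *
f=grab_frame('scene');cv2.imwrite('pics/raw_s7.png',f[:,:,::-1]);cv2.imwrite('pics/s7.png',np.hstack([cv2.resize(f[110:200,240:310,::-1],(420,540)),cv2.resize(grab_frame('wrist')[150:270,195:315,::-1],(380,540))]))
E
```

```text
time_s: 15.18
ee_pos: [480.3, 173.9, 4.5]
ee_rot: [-180.0, -0.0, -162.5]
force: [0.2, 0.1, 0.0]
gripper_width: 44.8
gripper_force: 0.0
time_s: 15.6
ee_pos: [480.3, 173.9, 0.6]
ee_rot: [-180.0, -0.0, -162.5]
force: [-0.7, -0.3, -0.6]
gripper_width: 45.2
gripper_force: 0.0
time_s: 16.02
ee_pos: [480.4, 173.9, 0.7]
ee_rot: [-180.0, 0.0, -162.5]
force: [0.4, -0.3, 0.1]
gripper_width: 22.1
gripper_force: 5.0
```

View pics/s7.png

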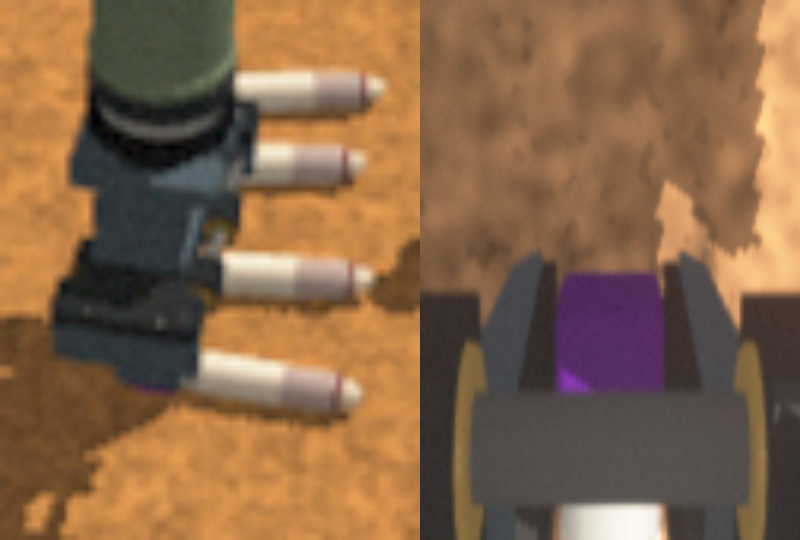

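Gripped: the width reads 22.1 mm, and the wrist view shows the purple cap between the pads. So the true tip is about 10 mm above the reading. I'll lift and watch whether the tube swings.

```bash
C="python3 -m crank"
$C '[{"grip":0.0,"x":0,"y":0,"z":-0.02,"yaw":0},{"grip":0,"x":0,"y":0,"z":-0.04,"yaw":0},{"grip":0.0,"x":0,"y":0,"z":-0.07,"yaw":0},{"grip":0,"x":0,"y":0,"z":-0.1,"yaw":0},{"grip":0,"x":0,"y":0,"z":-0.13,"yaw":0}]' 5
$C '[{"grip":0.0,"x":0,"y":0,"z":-0.03,"yaw":0},{"grip":0,"x":0,"y":0,"z":-0.07,"yaw":0},{"grip":0.0,"x":0,"y":0,"z":-0.09,"yaw":0},{"grip":0,"x":0,"y":0,"z":-0.1,"yaw":0},{"grip":0,"x":0,"y":0,"z":-0.1,"yaw":0}]' 5
cat >> h.py <<'E'
def whites(f,n,box,z):
    h=cv2.cvtColor(f,cv2.COLOR_RGB2HSV);x0,y0,x1,y1=box
    m=((h[:,:,1]<85)&(h[:,:,2]>110));k=np.zeros_like(m);k[y0:y1,x0:x1]=m[y0:y1,x0:x1]
    nn,l,st,ce=cv2.connectedComponentsWithStats(k.astype(np.uint8))
    return [(ce[i].round(1),st[i]) for i in range(1,nn) if st[i][4]>40]
E
python3 - <<'E'
from h import *
f=grab_frame('scene');cv2.imwrite('pics/raw_s8.png',f[:,:,::-1])
for r in whites(f,'scene',(235,70,312,185),0): print(r)
print(blobs(f,'purple')[0]); plan(480,175,250)
E
```

```text
time_s: 16.53
ee_pos: [479.9, 173.7, 131.7]
ee_rot: [-180.0, -0.1, -162.5]
force: [1.2, -0.0, -0.1]
gripper_width: 21.8
gripper_force: 5.0
time_s: 16.95
ee_pos: [481.3, 174.2, 232.6]
ee_rot: [-180.0, 0.3, -162.5]
force: [0.7, -0.5, -0.2]
gripper_width: 22.0
gripper_force: 5.0
(array([309.2,  98. ]), array([306,  82,   6,  26,  96], dtype=int32))
(array([287.5, 120.4]), array([272, 112,  34,  17, 367], dtype=int32))
(array([283.5, 136.8]), array([272, 134,  25,   7, 150], dtype=int32))
(array([284. , 155.2]), array([272, 152,  26,   8, 159], dtype=int32))
[([423.9, 92.4], [415, 79, 18, 27, 324]), ([272.4, 124.9], [270, 121, 6, 8, 43]), ([268.2, 136.7], [265, 133, 7, 8, 48]), ([268.0, 154.5], [265, 151, 7, 8, 56])]
shift x -0.0001 y 0.0012 z -0.0195 yaw 0.000 | at [480.3 173.9 230.5] -162.5 j6 -88.9
```

```bash
cat >> h.py <<'E'
def ascii(f,box):
    h=cv2.cvtColor(f,cv2.COLOR_RGB2HSV);x0,y0,x1,y1=box
    for y in range(y0,y1):
        s=''
        for x in range(x0,x1):
            H,S,V=h[y,x].astype(int);s+='P' if 125<=H<=150 and S>90 else 'w' if S<85 and V>110 else '#' if (V<75 or S<110) else 'y' if 22<=H<=32 and S>170 else '.'
        print(y,s)
E
python3 - <<'E'
from h import *
ascii(cv2.imread('pics/raw_s8.png')[:,:,::-1].copy(),(240,96,312,135))
E
```

```text
96 .........###############################............................wwww
97 .........############################.##...........................#wwww
98 ........#############################.##...........................wwwww
99 ........#############################.#............................wwwww
100 ........#############################.#............................wwwww
101 ........#############################.#...........................#wwwww
102 ........############################..............................wwwwww
103 ........############################..............................wwwwww
104 ........############################..............................wwwwww
105 ........############################.............................#wwwwww
106 ........############################.............................#wwwwww
107 ........############################..............................wwwwww
108 .........###########################....................................
109 ...........#########################....................................
110 .................#####
[... 1198 characters left out ...]
.......
126 .............................#PPPPPPwwwwwwwwwwwwwwwwwwwwwwww#w..........
127 .............................#PPPPPP#wwwwwwwwwwwwwwww#####w#............
128 .............................#PPPPPP###wwwwwwww######...................
129 .............................#######....................................
130 ........................................................................
131 ........................................................................
132 ........................................................................
133 ..........................PPP...#.......................................
134 .........................PPPPPPPwwwwwwwwwwwwwwwww########...............
```

The ASCII view shows the tube still horizontal, held rigidly at 5 N. I'll try 3 N with vertical jerks.

```bash
C="python3 -m crank"
$C '[{"grip":0.0,"x":0,"y":0,"z":0.03,"yaw":0},{"grip":0,"x":0,"y":0,"z":0.06,"yaw":0},{"grip":0.0,"x":0,"y":0,"z":0.09,"yaw":0},{"grip":0,"x":0,"y":0,"z":0.09,"yaw":0},{"grip":0,"x":0,"y":0,"z":0.09,"yaw":0}]' 3
$C '[{"grip":0.0,"x":0,"y":0,"z":-0.03,"yaw":0},{"grip":0,"x":0,"y":0,"z":0,"yaw":0},{"grip":0.0,"x":0,"y":0,"z":-0.03,"yaw":0},{"grip":0,"x":0,"y":0,"z":0,"yaw":0},{"grip":0,"x":0,"y":0,"z":0,"yaw":0}]' 3
python3 - <<'E'
from h import *
f=grab_frame('scene');ascii(f,(240,115,312,155))
E
```

```text
time_s: 17.42
ee_pos: [478.2, 173.2, 137.9]
ee_rot: [-180.0, -0.4, -162.5]
force: [0.7, -0.1, 1.3]
gripper_width: 22.2
gripper_force: 3.0
time_s: 17.83
ee_pos: [479.2, 173.5, 139.5]
ee_rot: [-180.0, -0.2, -162.5]
force: [-0.4, -1.2, -1.1]
gripper_width: 22.1
gripper_force: 3.0
115 .............###########################................................
116 .............########################w..................................
117 ............##########################..................................
118 ............##########################..................................
119 ............##########################..................................
120 ...........############################.................................
121 .........#############################..................................
122 .........#############################wwwwwwwwwwwwwwwwwwwwww............
123 .........##########################.##wwwwwwwwwwwwwwwwwwwwwwwww#........
124 ........###########################..#wwwwwwwwwwwwwwwwwwwwww#www........
125 ........###########################..#wwwwwwwwww
[... 1557 characters left out ...]
.......
146 .................................#wwwwwwwwwwwwwwww#.....................
147 ....................................wwwwwwwwwwwwwwwww...................
148 ......................................wwwwwwwwwwwwwwwww.................
149 ........................................#wwwwwwwwwwwwwww................
150 .........................#######...........wwwwwwwwwwwww#...............
151 .........................PPPPPPP#............####wwwwwww#w#.............
152 .........................PPPPPPPw#wwwwwwwwwwwwwwwwwwwww#www.............
153 .........................PPPPPPPwwwwwwwwwwwwwwwwwwwwwwwwwww.............
154 .........................PPPPPPPwwwwwwwwwwwwwwwwwwwwww#wwww##...........
```

At 3 N it pivots: the tube is now tilted about 40°. More jerks.

```bash
C="python3 -m crank"
for i in 1 2; do $C '[{"grip":0.0,"x":0,"y":0,"z":-0.03,"yaw":0},{"grip":0,"x":0,"y":0,"z":0,"yaw":0},{"grip":0.0,"x":0,"y":0,"z":-0.03,"yaw":0},{"grip":0,"x":0,"y":0,"z":0,"yaw":0},{"grip":0,"x":0,"y":0,"z":0,"yaw":0}]' 3 | grep -E 'width|pos'; done
python3 - <<'E'
from h import *
f=grab_frame('scene');ascii(f,(250,133,312,170))
E
```

```text
ee_pos: [479.1, 173.5, 139.6]
gripper_width: 22.0
ee_pos: [478.8, 173.4, 139.5]
gripper_width: 21.7
133 #########################.....................................
134 ########################wwwwwwwwwwwwwww##w#####...............
135 .#######################wwwwwwwwwwwwwwwwwwwwwww#w#............
136 .......#################wwwwwwwwwwwwwwwwwwwwwww#ww#...........
137 .........###############wwwwwwwwwwwwwwwwwwwwwww#ww#...........
138 .........###############wwwwwwwwwwwwwwwwwwwwwww#w#............
139 .........############P##wwwwwwwwwwwwwwwwwwwwwww##.............
140 .........###########PP#.#.#wwwwwwwwwww########................
141 ..........############........................................
142 ...........PP########.........................................
143 ...........#PPP###www#........................................
144 ............#.#wwwwwww#.......................................
145 ...............wwwwwwww#......................................
146 ...............wwwwwwwww......................................
147 ...............#wwwwwwwww.................................
[... 778 characters left out ...]
ww######w######...............
160 .........................##wwwwww.............................
161 ...........................wwwwww.............................
162 ...........................#w###w#............................
163 .............................###w#............................
164 ...............................#w.............................
165 ..............................................................
166 ..............................................................
167 ..............................................................
168 ..............................................................
169 ..............................................................
```

```bash
C="python3 -m crank"
for i in 1 2 3; do $C '[{"grip":0.0,"x":0,"y":0,"z":-0.04,"yaw":0},{"grip":0,"x":0,"y":0,"z":0,"yaw":0},{"grip":0.0,"x":0,"y":0,"z":-0.04,"yaw":0},{"grip":0,"x":0,"y":0,"z":0,"yaw":0},{"grip":0,"x":0,"y":0,"z":0,"yaw":0}]' 3 | grep -E 'width|pos'; done
python3 - <<'E'
from h import *
f=grab_frame('scene');ascii(f,(250,138,292,170))
c=camera_model('scene')
s=state();p=np.array(s['ee_pos']);
for z in(145,120,95,70,35):
    X=np.array(c['R'])@[p[0],p[1],z]+c['t'];u=np.array(c['intrinsics'])@X;print(z,(u[:2]/u[2]-[250,0]).round(1))
E
```

```text
ee_pos: [477.2, 172.8, 137.9]
gripper_width: 22.2
ee_pos: [477.7, 173.0, 138.5]
gripper_width: 21.8
ee_pos: [478.1, 173.2, 139.0]
gripper_width: 21.7
138 ........################PPPPPPPwwwwwwwww#w
139 ........############PP##PPPPPPPwwwwwwwwwww
140 ........############PP#PPPPPPPPwwwwwwwwwww
141 ........##############.PPPPPPP#wwwwwwwwwww
142 .........PPPP#######...PPPPPPPwwwwwwwwwwww
143 ........###PPPP........#PPPPPPwwwwwwwwwwww
144 ........#wwww#w.........PPPPPP#wwwwwwwwwww
145 ........wwwwwww.........#####.#..##wwwwwww
146 ........wwwwwww..........................#
147 ........wwwwwww...........................
148 ........wwwwwww...........................
149 ........wwwwwww...........................
150 ........wwwwwww...........................
151 ........wwwwwww...........................
152 ........wwwwwww...........................
153 ........wwwwww#...........................
154 ........wwwwww#...........................
155 ........wwwwww............................
156 ........wwwwww............................
157 ........wwwwww............................
158 ........w###ww............................
159 ........w###ww............................
160 ........#####w............................
161 ........w###ww............................
162 ........w####.............................
163 .........###..............................
164 .........###..............................
165 ..........................................
166 ..........................................
167 ..........................................
168 ..........................................
169 ..........................................
145 [ 15.8 140.6]
120 [ 15.7 146.6]
95 [ 15.5 152.4]
70 [ 15.4 158.1]
35 [ 15.2 165.8]
```

Vertical now, with the foot at about (260,164) in the scene. I'll firm the grip and measure the tube axis in the grip plane. The third tube at (277,141) has been knocked aside and I'll re-measure it later.

```bash
C="python3 -m crank"
$C '[{"grip":0.0,"x":0,"y":0,"z":0,"yaw":0},{"grip":0,"x":0,"y":0,"z":0,"yaw":0},{"grip":0.0,"x":0,"y":0,"z":0,"yaw":0},{"grip":0,"x":0,"y":0,"z":0,"yaw":0},{"grip":0,"x":0,"y":0,"z":0,"yaw":0}]' 12
cat >> h.py <<'E'
def hang(box,f=None,show=False):
    "axis of the hanging tube in the grip plane: (tool-x offset, world z) at rows"
    s=state();f=grab_frame('scene') if f is None else f;h=cv2.cvtColor(f,cv2.COLOR_RGB2HSV);x0,y0,x1,y1=box
    m=(h[:,:,1]<110)&(h[:,:,2]>80);P=[]
    p=np.array(s['ee_pos']);a=np.radians(s['ee_rot'][2]);ty=np.array([np.sin(a),-np.cos(a),0]);tx=np.array([np.cos(a),np.sin(a),0])
    for y in range(y0,y1):
        xs=np.where(m[y,x0:x1])[0]
        if len(xs)<3: continue
        o,d=ray('scene',(x0+(xs.min()+xs.max())/2,y));k=((p-o)@ty)/(d@ty);X=o+k*d;P.append((X[2],(X-p)@tx))
    P=np.array(P);k=np.polyfit(P[:,0],P[:,1],1);print('slope deg %.1f'%np.degrees(np.arctan(k[0])),'off at z %.0f: %.1f, at z %.0f: %.1f'%(P[0,0],np.polyval(k,P[0,0]),P[-1,0],np.polyval(k,P[-1,0])),'TCP',p.round(1))
E
python3 - <<'E'
from h import *
f=grab_frame('scene');hang((255,145,268,164),f)
ascii(f,(255,138,280,168))
E
```

```text
time_s: 20.48
ee_pos: [480.9, 174.1, 141.5]
ee_rot: [-180.0, 0.1, -162.5]
force: [0.4, -0.0, -0.7]
gripper_width: 21.8
gripper_force: 12.0
slope deg -1.4 off at z 124: 12.3, at z 45: 14.2 TCP [480.7 174.  141.3]
138 ....###############PPPPPP
139 ....############P##PPPPPP
140 ....############P#PPPPPPP
141 .....P###########.PPPPPPP
142 ....#PPPPPP######.PPPPPPP
143 ....##ww#Pw.......#PPPPPP
144 ....wwwwwww.......#PPPPPP
145 ....wwwwwww........###.##
146 ....wwwwwww..............
147 ....wwwwwww..............
148 ....#wwwwww..............
149 ....wwwwwww..............
150 ....wwwwwww..............
151 ....wwwwwww..............
152 ....wwwwwww..............
153 ....wwwwww#..............
154 ....wwwwww#..............
155 ....wwwwww#..............
156 ....wwwwww...............
157 ....wwwwww...............
158 ....ww###w...............
159 ....w#w#ww...............
160 ....w###ww...............
161 ....w####w...............
162 .....####................
163 .....###.................
164 ......#..................
165 .........................
166 .........................
167 .........................
```

```bash
C="python3 -m crank"
$C '[{"grip":0.0,"x":0,"y":0,"z":-0.02,"yaw":0},{"grip":0,"x":0,"y":0,"z":-0.05,"yaw":0},{"grip":0.0,"x":0,"y":0,"z":-0.08,"yaw":0},{"grip":0,"x":0,"y":0,"z":-0.11,"yaw":0},{"grip":0,"x":0,"y":0,"z":-0.13,"yaw":0}]' 12|grep -E "pos|wid"
python3 - <<'E'
from h import *
plan(613.6,-173.4,270)
E
```

```text
ee_pos: [481.1, 174.1, 273.9]
gripper_width: 21.6
shift x -0.0219 y -0.3713 z 0.0039 yaw 0.000 | at [481.1 174.1 273.9] -162.5 j6 -88.9
```

```bash
C="python3 -m crank"
$C '[{"grip":0,"x":0,"y":-0.01,"z":0,"yaw":0},{"grip":0,"x":0,"y":-0.03,"z":0,"yaw":0},{"grip":0,"x":-0.002,"y":-0.06,"z":0,"yaw":0},{"grip":0,"x":-0.005,"y":-0.09,"z":0,"yaw":0},{"grip":0,"x":-0.008,"y":-0.12,"z":0,"yaw":0}]' 12|grep -E "pos|wid"
$C '[{"grip":0,"x":0,"y":-0.03,"z":0,"yaw":0},{"grip":0,"x":0,"y":-0.06,"z":0,"yaw":0},{"grip":0,"x":-0.002,"y":-0.09,"z":0,"yaw":0},{"grip":0,"x":-0.005,"y":-0.12,"z":0,"yaw":0},{"grip":0,"x":-0.008,"y":-0.145,"z":0,"yaw":0}]' 12|grep -E "pos|wid"
$C '[{"grip":0,"x":0,"y":-0.025,"z":0,"yaw":0},{"grip":0,"x":0,"y":-0.05,"z":0,"yaw":0},{"grip":0,"x":-0.002,"y":-0.075,"z":0,"yaw":0},{"grip":0,"x":-0.004,"y":-0.095,"z":0,"yaw":0},{"grip":0,"x":-0.005,"y":-0.106,"z":0,"yaw":0}]' 12|grep -E "pos|wid"
$C '[{"grip":0,"x":0,"y":0,"z":0.02,"yaw":0},{"grip":0,"x":0,"y":0,"z":0.05,"yaw":0},{"grip":0,"x":0,"y":0,"z":0.07,"yaw":0},{"grip":0,"x":0,"y":0,"z":0.08,"yaw":0},{"grip":0,"x":0,"y":0,"z":0.08,"yaw":0}]' 12
python3 - <<'E'
from h import *
plan(613.6,-173.4,120)
f=grab_frame('scene');ascii(f,(205,205,275,262));cv2.imwrite('pics/raw_s9.png',f[:,:,::-1])
E
```

```text
ee_pos: [523.8, 60.3, 269.7]
gripper_width: 21.6
ee_pos: [575.1, -76.6, 269.4]
gripper_width: 21.8
ee_pos: [611.8, -176.3, 268.9]
gripper_width: 21.7
time_s: 22.62
ee_pos: [610.0, -173.0, 187.4]
ee_rot: [179.8, -0.3, -162.5]
force: [0.2, 1.0, -0.1]
gripper_width: 21.8
gripper_force: 12.0
shift x -0.0033 y -0.0015 z 0.0674 yaw 0.000 | at [ 610.  -173.   187.4] -162.5 j6 -124.4
205 ....................########################w########.........yyyyyy..
206 ....................########################w#########........yyyyyyy.
207 ....................##################################........yyyyyyyy
208 ......................###############################.........yyyyyyyy
209 ......................###############################.........yyyyyyyy
210 ....................#################################.........yyyyyyyy
211 .................####################################.........yyyyyyyy
212 ................##############################...####........yyyyyyyyy
213 ...............##############################......#.........yyyyyyyyy
214 ...............###########################
[... 2853 characters left out ...]
ww##################wwwww
253 #####################################P######www#################wwwwww
254 ###########################################www#################wwwwwww
255 ######PP###################w##############www#################wwwwwwww
256 #########################################www##################wwwwwwww
257 ##############################www########www#################wwwwwwwww
258 ########################P#####wwwww##P##www#############P###wwwwwwwwww
259 ###P############################wwww###www##############P##wwwwwwwwww.
260 ##################################wwwwwww#################wwwwwwwwww..
261 ###################################wwwww##################wwwwwwwww#..
```

```bash
C="python3 -m crank"
$C '[{"grip":0,"x":-0.003,"y":-0.001,"z":0,"yaw":0},{"grip":0,"x":-0.003,"y":-0.001,"z":0.005,"yaw":0},{"grip":0,"x":-0.003,"y":-0.001,"z":0.01,"yaw":0},{"grip":0,"x":-0.003,"y":-0.001,"z":0.018,"yaw":0},{"grip":0,"x":-0.003,"y":-0.001,"z":0.024,"yaw":0}]' 12
$C '[{"grip":0,"x":0,"y":0,"z":0.006,"yaw":0},{"grip":0,"x":0,"y":0,"z":0.012,"yaw":0},{"grip":0,"x":0,"y":0,"z":0.018,"yaw":0},{"grip":0,"x":0,"y":0,"z":0.024,"yaw":0},{"grip":0,"x":0,"y":0,"z":0.03,"yaw":0}]' 12
```

```text
time_s: 23.08
ee_pos: [614.9, -173.6, 166.1]
ee_rot: [-180.0, -0.0, -162.5]
force: [0.2, -0.5, -0.8]
gripper_width: 22.0
gripper_force: 12.0
time_s: 23.5
ee_pos: [615.0, -173.7, 136.0]
ee_rot: [180.0, -0.0, -162.5]
force: [-0.5, -0.1, -1.0]
gripper_width: 22.1
gripper_force: 12.0
```

```bash
C="python3 -m crank"
$C '[{"grip":0,"x":0,"y":0,"z":0.004,"yaw":0},{"grip":0,"x":0,"y":0,"z":0.008,"yaw":0},{"grip":0,"x":0,"y":0,"z":0.011,"yaw":0},{"grip":0,"x":0,"y":0,"z":0.013,"yaw":0},{"grip":0,"x":0,"y":0,"z":0.015,"yaw":0}]' 12
$C '[{"grip":0,"x":0,"y":0,"z":0.001,"yaw":0},{"grip":0,"x":0,"y":0,"z":0.002,"yaw":0},{"grip":0,"x":0,"y":0,"z":0.003,"yaw":0},{"grip":0,"x":0,"y":0,"z":0.004,"yaw":0},{"grip":0,"x":0,"y":0,"z":0.004,"yaw":0}]' 12|grep -E "pos|force:"
```

```text
time_s: 23.92
ee_pos: [616.3, -173.9, 123.6]
ee_rot: [-179.9, 0.2, -162.5]
force: [-0.8, 0.8, 12.8]
gripper_width: 21.9
gripper_force: 12.0
ee_pos: [618.8, -174.4, 122.9]
force: [0.6, 0.1, 16.4]
gripper_force: 12.1
```

```bash
C="python3 -m crank"
$C '[{"grip":0.03,"x":0,"y":0,"z":-0.004,"yaw":0},{"grip":0.04,"x":0,"y":0,"z":-0.004,"yaw":0},{"grip":0.045,"x":0,"y":0,"z":-0.004,"yaw":0},{"grip":0.045,"x":0,"y":0,"z":-0.004,"yaw":0},{"grip":0.045,"x":0,"y":0,"z":-0.004,"yaw":0}]' 12|grep -E "pos|force:"
$C '[{"grip":0.045,"x":0,"y":0,"z":-0.02,"yaw":0},{"grip":0.045,"x":0,"y":0,"z":-0.05,"yaw":0},{"grip":0.045,"x":0,"y":0,"z":-0.09,"yaw":0},{"grip":0.045,"x":0,"y":0,"z":-0.12,"yaw":0},{"grip":0.045,"x":0,"y":0,"z":-0.14,"yaw":0}]' 12|grep -E "pos|force:"
$C '[{"grip":0.045,"x":0,"y":0.04,"z":0,"yaw":0},{"grip":0.045,"x":0.02,"y":0.08,"z":0,"yaw":0},{"grip":0.045,"x":0.04,"y":0.12,"z":0,"yaw":0},{"grip":0.045,"x":0.06,"y":0.16,"z":0,"yaw":0},{"grip":0.045,"x":0.08,"y":0.2,"z":0,"yaw":0}]' 12|grep -E "pos|force:"
$C '[{"grip":0.045,"x":0,"y":0.04,"z":0,"yaw":0},{"grip":0.045,"x":0.02,"y":0.08,"z":0,"yaw":0},{"grip":0.045,"x":0.03,"y":0.09,"z":0,"yaw":0},{"grip":0.045,"x":0.03,"y":0.09,"z":0,"yaw":0},{"grip":0.045,"x":0.03,"y":0.09,"z":0,"yaw":0}]' 12|grep -E "pos|force:"
cat >> h.py <<'E'
def caps():
    "triangulated purple caps; returns list of (xyz, gap, u_scene, u_top)"
    fs,ft=grab_frame('scene'),grab_frame('top')
    S=[b for b in blobs(fs,'purple',12)[0] if b[0][0]<350];T=[b for b in blobs(ft,'purple',12)[0] if b[0][0]>60]
    for a in S:
        r=sorted([(tri(a[0],b[0]),b) for b in T],key=lambda q:q[0][1])
        if r and r[0][0][1]<8: (X,g),b=r[0];print('cap',X.round(1),'gap %.1f'%g,a,b)
        else: print('scene only',a)
    return fs,ft
E
python3 - <<'E'
from h import *
fs,ft=caps();cv2.imwrite('pics/raw_s10.png',fs[:,:,::-1]);cv2.imwrite('pics/raw_t10.png',ft[:,:,::-1])
ascii(fs,(228,218,262,256))
E
```

```text
ee_pos: [614.6, -173.6, 120.9]
force: [-0.6, -0.4, -0.2]
gripper_force: 0.0
ee_pos: [615.9, -174.0, 265.0]
force: [0.0, -0.0, -0.3]
gripper_force: 0.0
ee_pos: [485.4, -14.6, 260.9]
force: [0.4, 1.0, -0.6]
gripper_force: 0.0
ee_pos: [431.3, 61.1, 261.8]
force: [-0.1, -0.2, -0.4]
gripper_force: 0.0
cap [392.3 382.1  14.7] gap 1.5 ([272.4, 125.0], [269, 122, 7, 7, 43]) ([117.4, 251.8], [112, 246, 12, 12, 97])
cap [408.7 321.2  13.8] gap 0.6 ([268.1, 136.7], [265, 133, 7, 8, 49]) ([141.1, 246.0], [136, 241, 12, 11, 85])
cap [446.9 311.6  18.8] gap 1.7 ([276.6, 140.9], [273, 138, 8, 7, 47]) ([145.6, 231.6], [140, 226, 12, 12, 95])
cap [ 600.4 -178.7  138.4] gap 1.6 ([240.5, 238.9], [235, 233, 12, 13, 117]) ([338.9, 168.7], [333, 163, 13, 13, 112])
218 ####www####wwww##############.....
219 ###www#######wwww##############...
220 ##www#####P####wwww##############.
221 #www############www###############
222 www############www################
223 ww#########P#P#ww#################
224 www###########ww############P#####
225 #wwww########www##P###############
226 ###wwww#####www############www#
[... 434 characters left out ...]
38 ########PPPPPPPPPP#######wwww####w
239 ww######PPPPPPPPPPP#######wwwww#ww
240 ww#####PPPPPPPPPPP##########wwwwww
241 ww#####PPPPPPPPPPP############wwww
242 w#######PPPPPPPPPP################
243 #######PPPPPPPPPPP################
244 ########PPPPPPPPw#################
245 ###########w#PPPww################
246 #########wwwww#www################
247 #########wwwwwwwww################
248 #########wwwwwwwww################
249 ########wwwwwwwwwwww##############
250 ######Pwwwwwwwwwwwwwww############
251 ######wwwwwwwwwwww#wwww###########
252 ######ww#wwwwwwwww###www##########
253 #####ww##wwwwwwww####www##########
254 #########wwwwwwww###www###########
255 ####w####wwwwwwww##www############
```

Tube A is standing in socket 0, with its cap centred at (240,239) in the scene. Tube C has been knocked to about (447,312), next to tube B. I'll measure the axes again.

Run:
```python
from h import *
f=cv2.imread('pics/raw_t10.png')[:,:,::-1].copy();h=cv2.cvtColor(f,cv2.COLOR_RGB2HSV)
ascii(f,(90,185,212,262))
print(); ascii(cv2.imread('pics/raw_s10.png')[:,:,::-1].copy(),(262,120,312,162))
```

```text
185 ......................................................##........wwwwww###wwwww#####wwwwwwwwwwwwwwwwwwwwwwwwwwwwwwwwwwwwwww
186 .....................................##...........######........wwwwww###wwwww#####wwwwwwwwwwwwwwwwwwwwwwwwwwwwwwwwwwwwwww
187 ..............................................#######.##..##....wwwwww###wwwww#####wwwwwwwwwwwwwwwwwwwwwwwwwwwwwwwwwwwwwww
188 .............................................######........#....wwwwww###wwwww#####wwwwwwwwwwwwwwwwwwwwwwwwwwwwwwwwwwwwwww
189 ...............................................###...#.....#....wwwwww###wwwww#####wwwwwwwwwwwwwwwwwwwwwwwwwwwwwwwwwwwwwww
190 .....................................................#......##..wwwwww###wwwww#####wwwwwwwwwwwwwwwwwwwwwwwwwwwwwwwwwwwwwww
191 .................................................#####......#...wwwwww###wwwww#####wwwwwwwwwwwwwwwwwwwwwwwwwwwwwwwwwwwwwww
192 .................................................#####.###.##...wwwwww###wwwww#####wwwwwwwwwwwwwwwwwwwwwwwwwwwwwwwwwwwwwww
193 ..................................................#####........#wwwwww###wwwww##
[... 10289 characters left out ...]
........................................
150 ..................................................
151 ..................................................
152 ..................................................
153 ..................................................
154 ..................................................
155 ..................................................
156 ..................................................
157 ..................................................
158 ..................................................
159 ..................................................
160 ..................................................
161 ..................................................
```

Tube D, the furthest, is clear of the others, so I'll take it next, with the grip 5 mm towards the robot and slightly deeper.

```bash
C="python3 -m crank"
python3 - <<'E'
from h import *
plan(387.4,380,60,-148)
E
```

```text
shift x -0.0529 y 0.3184 z 0.2016 yaw -0.254 | at [432.4  60.4 261.6] -162.6 j6 -101.0
```

```bash
C="python3 -m crank"
$C '[{"grip":0.045,"x":-0.01,"y":0.04,"z":0,"yaw":0},{"grip":0.045,"x":-0.02,"y":0.08,"z":0,"yaw":0},{"grip":0.045,"x":-0.03,"y":0.12,"z":0,"yaw":0},{"grip":0.045,"x":-0.04,"y":0.16,"z":0.02,"yaw":0},{"grip":0.045,"x":-0.045,"y":0.2,"z":0.04,"yaw":0}]' 3 >/dev/null
$C '[{"grip":0.045,"x":-0.002,"y":0.04,"z":0.02,"yaw":-0.1},{"grip":0.045,"x":-0.006,"y":0.08,"z":0.04,"yaw":-0.2},{"grip":0.045,"x":-0.008,"y":0.118,"z":0.06,"yaw":-0.254},{"grip":0.045,"x":-0.008,"y":0.118,"z":0.1,"yaw":-0.254},{"grip":0.045,"x":-0.008,"y":0.118,"z":0.14,"yaw":-0.254}]' 3 | grep pos
python3 - <<'E'
from h import *
plan(387.4,380,-2,-148)
E
```

```text
ee_pos: [389.6, 376.9, 84.6]
shift x 0.0002 y 0.0038 z 0.0866 yaw 0.002 | at [389.6 376.9  84.6] -147.9 j6 -79.3
```

```bash
C="python3 -m crank"
$C '[{"grip":0.045,"x":0,"y":0,"z":0.03,"yaw":0},{"grip":0.045,"x":0,"y":0,"z":0.06,"yaw":0},{"grip":0.045,"x":0,"y":0,"z":0.075,"yaw":0},{"grip":0.045,"x":0,"y":0,"z":0.083,"yaw":0},{"grip":0.045,"x":0,"y":0,"z":0.083,"yaw":0}]' 3
$C '[{"grip":0.035,"x":0,"y":0,"z":0,"yaw":0},{"grip":0.025,"x":0,"y":0,"z":0,"yaw":0},{"grip":0.01,"x":0,"y":0,"z":0,"yaw":0},{"grip":0.0,"x":0,"y":0,"z":0,"yaw":0},{"grip":0.0,"x":0,"y":0,"z":0,"yaw":0}]' 3
$C '[{"grip":0.0,"x":0,"y":0,"z":-0.02,"yaw":0},{"grip":0,"x":0,"y":0,"z":-0.04,"yaw":0},{"grip":0.0,"x":0,"y":0,"z":-0.08,"yaw":0},{"grip":0,"x":0,"y":0,"z":-0.11,"yaw":0},{"grip":0,"x":0,"y":0,"z":-0.14,"yaw":0}]' 3
for i in 1 2 3 4; do $C '[{"grip":0.0,"x":0,"y":0,"z":-0.04,"yaw":0},{"grip":0,"x":0,"y":0,"z":0,"yaw":0},{"grip":0.0,"x":0,"y":0,"z":-0.04,"yaw":0},{"grip":0,"x":0,"y":0,"z":0,"yaw":0},{"grip":0,"x":0,"y":0,"z":0,"yaw":0}]' 3 | grep -E 'width|pos'; done
python3 - <<'E'
from h import *
f=grab_frame('scene');ascii(f,(250,95,312,135))
E
```

```text
time_s: 27.35
ee_pos: [388.0, 372.5, 0.4]
ee_rot: [-179.9, -0.2, -148.1]
force: [-0.1, -0.2, -0.3]
gripper_width: 44.9
gripper_force: 0.0
time_s: 27.77
ee_pos: [388.4, 374.3, 3.8]
ee_rot: [180.0, 0.2, -148.0]
force: [1.0, -0.5, 2.6]
gripper_width: 22.7
gripper_force: 3.0
time_s: 28.18
ee_pos: [387.4, 373.6, 144.7]
ee_rot: [180.0, 0.1, -148.0]
force: [0.9, -0.1, -0.5]
gripper_width: 21.9
gripper_force: 3.0
ee_pos: [384.3, 370.8, 138.4]
gripper_width: 21.9
ee_pos: [385.2, 371.5, 139.5]
gripper_width: 21.9
ee_pos: [385.6, 371.8, 140.2]
gripper_width: 21.8
ee_pos: [385.8, 372.1, 140.7]
gripper_width: 21.9
95 ...............###########................................wwww
96 ...............###########................................wwww
97 ...............###########...............................#wwww
98 ................PPPPP....................................wwwww
99 ................PPPPP....................................wwwww
100 ...............#PPPPP....................................wwwww
101 ...............w#ww##...................................#wwwww
102 ..............#wwwwww..
[... 1483 characters left out ...]
..............................
125 ..............................................................
126 ..............................................................
127 ..............................................................
128 ..............................................................
129 ..............................................................
130 ..............................................................
131 ..............................................................
132 ..............................................................
133 ................PPP...........................................
134 ...............PPPPPPPwwwwwwwwwwwwwwwwwwww#####...............
```

```bash
C="python3 -m crank"
$C '[{"grip":0.0,"x":0,"y":0,"z":-0.01,"yaw":0},{"grip":0,"x":0,"y":0,"z":-0.01,"yaw":0},{"grip":0.0,"x":0,"y":0,"z":-0.01,"yaw":0},{"grip":0,"x":0,"y":0,"z":-0.01,"yaw":0},{"grip":0,"x":0,"y":0,"z":-0.01,"yaw":0}]' 12|grep -E 'pos|wid'
python3 - <<'E'
from h import *
hang((258,98,275,121))
E
```

```text
ee_pos: [388.0, 374.0, 153.5]
gripper_width: 21.4
slope deg -3.9 off at z 139: 9.1, at z 52: 14.9 TCP [388.  374.  153.5]
```

```bash
C="python3 -m crank"
python3 - <<'E'
from h import *
plan(541,-168.6,240,-165)
E
```

```text
shift x 0.1579 y -0.5411 z -0.0868 yaw 0.297 | at [387.8 373.8 153.2] -148.0 j6 -79.3
```

```bash
C="python3 -m crank"
$C '[{"grip":0,"x":0,"y":0,"z":-0.03,"yaw":0},{"grip":0,"x":0.003,"y":-0.01,"z":-0.06,"yaw":0},{"grip":0,"x":0.012,"y":-0.04,"z":-0.085,"yaw":0},{"grip":0,"x":0.021,"y":-0.07,"z":-0.087,"yaw":0},{"grip":0,"x":0.03,"y":-0.1,"z":-0.087,"yaw":0}]' 12|grep -E "pos|wid"
$C '[{"grip":0,"x":0.01,"y":-0.035,"z":0,"yaw":0},{"grip":0,"x":0.02,"y":-0.07,"z":0,"yaw":0},{"grip":0,"x":0.03,"y":-0.105,"z":0,"yaw":0},{"grip":0,"x":0.04,"y":-0.14,"z":0,"yaw":0},{"grip":0,"x":0.05,"y":-0.17,"z":0,"yaw":0}]' 12|grep -E "pos|wid"
$C '[{"grip":0,"x":0.01,"y":-0.035,"z":0,"yaw":0},{"grip":0,"x":0.02,"y":-0.07,"z":0,"yaw":0},{"grip":0,"x":0.03,"y":-0.105,"z":0,"yaw":0},{"grip":0,"x":0.04,"y":-0.14,"z":0,"yaw":0},{"grip":0,"x":0.05,"y":-0.17,"z":0,"yaw":0}]' 12|grep -E "pos|wid"
$C '[{"grip":0,"x":0.01,"y":-0.035,"z":0,"yaw":0.08},{"grip":0,"x":0.02,"y":-0.07,"z":0,"yaw":0.16},{"grip":0,"x":0.025,"y":-0.09,"z":0,"yaw":0.22},{"grip":0,"x":0.028,"y":-0.101,"z":0,"yaw":0.28},{"grip":0,"x":0.028,"y":-0.101,"z":0,"yaw":0.297}]' 12|grep -E "pos|wid"
$C '[{"grip":0,"x":0,"y":0,"z":0.03,"yaw":0},{"grip":0,"x":0,"y":0,"z":0.05,"yaw":0},{"grip":0,"x":0,"y":0,"z":0.05,"yaw":0},{"grip":0,"x":0,"y":0,"z":0.05,"yaw":0},{"grip":0,"x":0,"y":0,"z":0.05,"yaw":0}]' 12|grep -E "pos|wid"
python3 - <<'E'
from h import *
plan(541,-168.6,140,-165)
f=grab_frame('scene');ascii(f,(195,220,255,258))
E
```

```text
ee_pos: [416.2, 272.7, 241.8]
gripper_width: 21.6
ee_pos: [463.3, 100.3, 239.8]
gripper_width: 21.9
ee_pos: [511.2, -70.5, 239.7]
gripper_width: 21.7
ee_pos: [541.1, -171.2, 239.1]
gripper_width: 21.4
ee_pos: [541.3, -168.3, 191.0]
gripper_width: 21.8
shift x 0.0004 y -0.0002 z 0.0510 yaw 0.002 | at [ 541.3 -168.3  191. ] -164.9 j6 -123.5
220 ....................wwwwwwwww######www##########wwww########
221 ....................wwwwwwwww#####www##P#######P#www########
222 ....................#wwwwwwww####www############www#########
223 ....................wwwwwwwww###www#############ww##########
224 ....................#wwwwwwww###wwww###########www##########
225 ....................wwwwwwwww#####wwww########www###########
226 ....................wwwwwwwww#######wwww#####www############
227 ....................wwwwwwwww#########wwww##www#############
228 ....................wwwwwwwww##########wwwwwww#############w
229 ....................wwwwwwww#############wwww#############ww
230 ...................#wwwwwwww#############################www
231 ..................###wwwwwww############
[... 1010 characters left out ...]
###########wwww##www############wwwwwwwww#########
248 ....###################wwwwww#############wwwwwwwww#########
249 .....###################wwww#############wwwwwwwwwwww#######
250 .....#####################w#############wwwwwwwwwwwwwww#####
251 .....##################################wwwwwwwwwwww#wwww####
252 ...####################################ww#wwwwwwwww###www###
253 ..###########P########################ww##wwwwwwwww###www###
254 .##########P##########################w###wwwwwwwww##www####
255 .####################################w####wwwwwwwww#www#####
256 ##############################P############wwwwwww#www######
257 ############################################wwwwww#www######
```

```bash
C="python3 -m crank"
$C '[{"grip":0,"x":0,"y":0,"z":0.008,"yaw":0},{"grip":0,"x":0,"y":0,"z":0.016,"yaw":0},{"grip":0,"x":0,"y":0,"z":0.022,"yaw":0},{"grip":0,"x":0.001,"y":0,"z":0.028,"yaw":0},{"grip":0,"x":0.001,"y":0,"z":0.034,"yaw":0}]' 12|grep -E "pos|wid|force:"
$C '[{"grip":0,"x":0.001,"y":0,"z":0.005,"yaw":0},{"grip":0,"x":0.002,"y":0,"z":0.01,"yaw":0},{"grip":0,"x":0.003,"y":0,"z":0.015,"yaw":0},{"grip":0,"x":0.003,"y":0,"z":0.02,"yaw":0},{"grip":0,"x":0.003,"y":0,"z":0.024,"yaw":0}]' 5|grep -E "pos|wid|force:"
$C '[{"grip":0,"x":0,"y":0,"z":0.003,"yaw":0},{"grip":0,"x":0,"y":0,"z":0.006,"yaw":0},{"grip":0,"x":0,"y":0,"z":0.009,"yaw":0},{"grip":0,"x":0,"y":0,"z":0.011,"yaw":0},{"grip":0,"x":0,"y":0,"z":0.013,"yaw":0}]' 5|grep -E "pos|wid|force:"
```

```text
ee_pos: [540.2, -169.3, 155.3]
force: [1.9, -0.0, -0.1]
gripper_width: 22.0
gripper_force: 12.0
ee_pos: [536.5, -169.7, 131.0]
force: [0.5, 0.5, -1.0]
gripper_width: 21.8
gripper_force: 5.0
ee_pos: [538.3, -170.3, 120.4]
force: [-0.4, -0.2, 8.5]
gripper_width: 22.2
gripper_force: 5.0
```

```bash
C="python3 -m crank"
$C '[{"grip":0.03,"x":0,"y":0,"z":-0.002,"yaw":0},{"grip":0.04,"x":0,"y":0,"z":-0.002,"yaw":0},{"grip":0.045,"x":0,"y":0,"z":-0.002,"yaw":0},{"grip":0.045,"x":0,"y":0,"z":-0.002,"yaw":0},{"grip":0.045,"x":0,"y":0,"z":-0.002,"yaw":0}]' 3|grep -E "pos|force:"
$C '[{"grip":0.045,"x":0,"y":0,"z":-0.02,"yaw":0},{"grip":0.045,"x":0,"y":0,"z":-0.05,"yaw":0},{"grip":0.045,"x":0,"y":0,"z":-0.09,"yaw":0},{"grip":0.045,"x":0,"y":0,"z":-0.12,"yaw":0},{"grip":0.045,"x":0,"y":0,"z":-0.14,"yaw":0}]' 3|grep -E "pos|force:"
$C '[{"grip":0.045,"x":0,"y":0.04,"z":0,"yaw":0},{"grip":0.045,"x":0.02,"y":0.08,"z":0,"yaw":0},{"grip":0.045,"x":0.04,"y":0.12,"z":0,"yaw":0},{"grip":0.045,"x":0.06,"y":0.16,"z":0,"yaw":0},{"grip":0.045,"x":0.07,"y":0.2,"z":0,"yaw":0}]' 3|grep -E "pos"
python3 - <<'E'
from h import *
fs,ft=caps();plan(408,321,100,-150.6)
for p in frames(fs,(190,200,290,290)): print('sc',p.round(1),onz('scene',p,70.5).round(1))
for p in frames(ft,(260,150,360,230)): print('top',p.round(1),onz('top',p,70.5).round(1))
ascii(fs,(200,215,235,248))
E
```

```text
ee_pos: [536.6, -169.7, 120.4]
force: [-0.5, 0.1, 0.6]
gripper_force: 0.0
ee_pos: [537.8, -170.1, 264.3]
force: [-0.2, -0.4, -0.5]
gripper_force: 0.0
ee_pos: [419.5, -1.3, 260.4]
cap [408.7 321.5  13.6] gap 0.4 ([268.1, 136.7], [265, 133, 7, 8, 49]) ([141.0, 246.0], [136, 241, 12, 11, 83])
cap [446.9 311.6  18.8] gap 1.7 ([276.6, 140.9], [273, 138, 8, 7, 47]) ([145.6, 231.6], [141, 226, 11, 12, 92])
cap [ 530.3 -174.7  137.1] gap 2.4 ([218.6, 227.3], [214, 222, 11, 12, 105]) ([337.7, 197.3], [332, 192, 13, 12, 112])
cap [ 600.3 -178.5  138.7] gap 1.0 ([240.4, 238.8], [235, 233, 12, 13, 120]) ([338.8, 168.6], [333, 163, 13, 12, 111])
shift x -0.0744 y 0.3109 z 0.1609 yaw -0.246 | at [418.4   1.5 260.9] -164.7 j6 -106.8
sc [258.  233.5] [606.8 -97.   70.5]
sc [236.5 222. ] [534.1 -92.3  70.5]
215 ............................######w
216 ...........................######ww
217 ..........................#######ww
218 .........................#######www
219 ........................#######www#
220 .......................#######www##
221 ................###...#######www###
222 ..............
[... 321 characters left out ...]
PPPPPPPPP###########
231 .............#PPPPPPPPP############
232 ............##PPPPPPPPw############
233 ...........#####w##PPPww#######P###
234 ..........#####wwwww#www###########
235 .........######wwwwwwwww###########
236 ........#######wwwwwwwwww##########
237 ........#######wwwwwwwwwwww########
238 .......#######wwwwwwwwwwwwww#######
239 ......#######wwwwwwwwwww##wwww#####
240 .....#######ww##wwwwwwww###www#####
241 ....#######www##wwwwwwww###www#####
242 ...###########P#wwwwwwww##www######
243 ..############P#wwwwwwww#www#######
244 .################wwwwww#www########
245 ###P###############ww##www#########
246 P###############www####ww##########
247 #####P##########wwww##www##########
```

```bash
C="python3 -m crank"
$C '[{"grip":0.034,"x":-0.01,"y":0.04,"z":0,"yaw":0},{"grip":0.034,"x":-0.02,"y":0.08,"z":0,"yaw":0},{"grip":0.034,"x":-0.03,"y":0.12,"z":0,"yaw":0},{"grip":0.034,"x":-0.04,"y":0.16,"z":0.02,"yaw":0},{"grip":0.034,"x":-0.05,"y":0.2,"z":0.04,"yaw":0}]' 3 >/dev/null
$C '[{"grip":0.034,"x":-0.005,"y":0.04,"z":0.02,"yaw":-0.1},{"grip":0.034,"x":-0.01,"y":0.08,"z":0.04,"yaw":-0.2},{"grip":0.034,"x":-0.017,"y":0.11,"z":0.06,"yaw":-0.246},{"grip":0.034,"x":-0.017,"y":0.11,"z":0.1,"yaw":-0.246},{"grip":0.034,"x":-0.017,"y":0.11,"z":0.14,"yaw":-0.246}]' 3 | grep pos
$C '[{"grip":0.034,"x":0,"y":0,"z":0.02,"yaw":0},{"grip":0.034,"x":0,"y":0,"z":0.02,"yaw":0},{"grip":0.034,"x":0,"y":0,"z":0.02,"yaw":0},{"grip":0.034,"x":0,"y":0,"z":0.02,"yaw":0},{"grip":0.034,"x":0,"y":0,"z":0.02,"yaw":0}]' 3 | grep pos
python3 - <<'E'
from h import *
plan(401.5,317.5,0,-150.6)
E
```

```text
ee_pos: [407.6, 309.9, 83.4]
ee_pos: [408.0, 308.0, 66.2]
shift x 0.0011 y 0.0115 z 0.0662 yaw -0.005 | at [408.  308.   66.2] -150.9 j6 -83.3
```

```bash
C="python3 -m crank"
$C '[{"grip":0.034,"x":0.001,"y":0.0115,"z":0,"yaw":-0.005},{"grip":0.034,"x":0.001,"y":0.0115,"z":0.01,"yaw":-0.005},{"grip":0.034,"x":0.001,"y":0.0115,"z":0.02,"yaw":-0.005},{"grip":0.034,"x":0.001,"y":0.0115,"z":0.03,"yaw":-0.005},{"grip":0.034,"x":0.001,"y":0.0115,"z":0.03,"yaw":-0.005}]' 3 | grep pos
python3 - <<'E'
from h import *
plan(401.5,317.5,0,-150.6)
E
```

```text
ee_pos: [398.2, 315.6, 31.9]
shift x -0.0038 y -0.0000 z 0.0319 yaw 0.000 | at [398.2 315.6  31.9] -150.6 j6 -82.3
```

```bash
C="python3 -m crank"
$C '[{"grip":0.034,"x":0,"y":0,"z":0.01,"yaw":0},{"grip":0.034,"x":0,"y":0,"z":0.02,"yaw":0},{"grip":0.034,"x":0,"y":0,"z":0.034,"yaw":0},{"grip":0.034,"x":0,"y":0,"z":0.034,"yaw":0},{"grip":0.034,"x":0,"y":0,"z":0.034,"yaw":0}]' 3 | grep -E 'pos|force:'
$C '[{"grip":0.03,"x":0,"y":0,"z":0,"yaw":0},{"grip":0.025,"x":0,"y":0,"z":0,"yaw":0},{"grip":0.01,"x":0,"y":0,"z":0,"yaw":0},{"grip":0.0,"x":0,"y":0,"z":0,"yaw":0},{"grip":0.0,"x":0,"y":0,"z":0,"yaw":0}]' 3
$C '[{"grip":0.0,"x":0,"y":0,"z":-0.02,"yaw":0},{"grip":0,"x":0,"y":0,"z":-0.04,"yaw":0},{"grip":0.0,"x":0,"y":0,"z":-0.08,"yaw":0},{"grip":0,"x":0,"y":0,"z":-0.11,"yaw":0},{"grip":0,"x":0,"y":0,"z":-0.14,"yaw":0}]' 3| grep -E 'width|pos'
for i in 1 2 3 4; do $C '[{"grip":0.0,"x":0,"y":0,"z":-0.04,"yaw":0},{"grip":0,"x":0,"y":0,"z":0,"yaw":0},{"grip":0.0,"x":0,"y":0,"z":-0.04,"yaw":0},{"grip":0,"x":0,"y":0,"z":0,"yaw":0},{"grip":0,"x":0,"y":0,"z":0,"yaw":0}]' 3 | grep -E 'width|pos'; done
$C '[{"grip":0.0,"x":0,"y":0,"z":0,"yaw":0},{"grip":0,"x":0,"y":0,"z":0,"yaw":0},{"grip":0.0,"x":0,"y":0,"z":0,"yaw":0},{"grip":0,"x":0,"y":0,"z":0,"yaw":0},{"grip":0,"x":0,"y":0,"z":0,"yaw":0}]' 12| grep -E 'width|pos'
python3 - <<'E'
from h import *
f=grab_frame('scene');ascii(f,(248,105,300,142));hang((250,113,270,132),f)
E
```

```text
ee_pos: [399.3, 316.2, -0.7]
force: [0.0, 0.3, 0.3]
gripper_force: 0.0
time_s: 37.6
ee_pos: [400.3, 317.1, 0.8]
ee_rot: [180.0, 0.1, -150.6]
force: [-0.4, 0.6, 2.5]
gripper_width: 22.3
gripper_force: 3.0
ee_pos: [399.6, 316.7, 142.0]
gripper_width: 21.8
ee_pos: [396.3, 314.2, 135.9]
gripper_width: 21.9
ee_pos: [397.2, 314.8, 137.0]
gripper_width: 22.0
ee_pos: [397.6, 315.1, 137.8]
gripper_width: 22.3
ee_pos: [397.9, 315.4, 138.4]
gripper_width: 22.0
ee_pos: [400.5, 317.3, 141.5]
gripper_width: 22.0
105 ..............##########............................
106 ..............##########............................
107 ..............##########............................
108 ..............PPPPPP#...............................
109 ..............PPPPPP#...............................
110 ..............#P#PP.................................
111 .............#wwww#w................................
112 .............wwwwww#................................
113 .............wwwwww#................................
114 .............wwwwww.................................
115 .............wwwwww...
[... 884 characters left out ...]
.
131 .............w#.....................................
132 ....................................................
133 ....................................................
134 ....................................................
135 ....................................................
136 ....................................................
137 ..............................##....................
138 ..........................PPPPPP##.#####............
139 ..........................PPPPPPwwwwwwwwwwwwwwwwww##
140 ..........................PPPPPPwwwwwwwwwwwwwwwwwwww
141 .........................#PPPPPPwwwwwwwwwwwwwwwwwwww
slope deg -5.5 off at z 119: 7.2, at z 44: 14.5 TCP [400.3 317.2 141.1]
```

```bash
C="python3 -m crank"
python3 - <<'E'
from h import *
plan(619.4,-94,260,-165)
E
```

```text
shift x 0.0110 y -0.4658 z -0.1189 yaw 0.251 | at [400.3 317.2 141.1] -150.6 j6 -82.3
```

```bash
C="python3 -m crank"
$C '[{"grip":0,"x":0,"y":0,"z":-0.025,"yaw":0},{"grip":0,"x":0,"y":0,"z":-0.06,"yaw":0},{"grip":0,"x":0,"y":-0.01,"z":-0.095,"yaw":0},{"grip":0,"x":0,"y":-0.03,"z":-0.119,"yaw":0},{"grip":0,"x":0,"y":-0.06,"z":-0.119,"yaw":0}]' 12|grep -E "pos|wid"
$C '[{"grip":0,"x":0.001,"y":-0.035,"z":0,"yaw":0},{"grip":0,"x":0.002,"y":-0.07,"z":0,"yaw":0},{"grip":0,"x":0.003,"y":-0.105,"z":0,"yaw":0},{"grip":0,"x":0.004,"y":-0.14,"z":0,"yaw":0},{"grip":0,"x":0.005,"y":-0.175,"z":0,"yaw":0}]' 12|grep -E "pos|wid"
$C '[{"grip":0,"x":0.001,"y":-0.035,"z":0,"yaw":0},{"grip":0,"x":0.002,"y":-0.07,"z":0,"yaw":0},{"grip":0,"x":0.003,"y":-0.105,"z":0,"yaw":0},{"grip":0,"x":0.004,"y":-0.135,"z":0,"yaw":0},{"grip":0,"x":0.005,"y":-0.165,"z":0,"yaw":0}]' 12|grep -E "pos|wid"
$C '[{"grip":0,"x":0.001,"y":-0.025,"z":0,"yaw":0.05},{"grip":0,"x":0.001,"y":-0.045,"z":0,"yaw":0.1},{"grip":0,"x":0.001,"y":-0.06,"z":0,"yaw":0.16},{"grip":0,"x":0.001,"y":-0.066,"z":0,"yaw":0.21},{"grip":0,"x":0.001,"y":-0.066,"z":0,"yaw":0.251}]' 12|grep -E "pos|wid"
$C '[{"grip":0,"x":0,"y":0,"z":0.03,"yaw":0},{"grip":0,"x":0,"y":0,"z":0.06,"yaw":0},{"grip":0,"x":0,"y":0,"z":0.07,"yaw":0},{"grip":0,"x":0,"y":0,"z":0.07,"yaw":0},{"grip":0,"x":0,"y":0,"z":0.07,"yaw":0}]' 12|grep -E "pos|wid"
python3 - <<'E'
from h import *
plan(619.4,-94,140,-165)
f=grab_frame('scene');ascii(f,(225,200,280,250))
E
```

```text
ee_pos: [431.5, 266.9, 265.5]
gripper_width: 22.0
ee_pos: [511.4, 108.1, 259.7]
gripper_width: 21.8
ee_pos: [588.0, -38.3, 259.6]
gripper_width: 21.8
ee_pos: [619.7, -96.3, 259.0]
gripper_width: 22.1
ee_pos: [619.3, -94.6, 189.8]
gripper_width: 21.9
shift x -0.0002 y 0.0006 z 0.0498 yaw 0.001 | at [619.3 -94.6 189.8] -165.0 j6 -114.8
200 ..............#################################........
201 ...............################################........
202 ...............################################........
203 ...............################################........
204 ...............###############################w........
205 ..................############################.........
206 ......................########################yyyy.....
207 ..........#................###################yyyyy....
208 .........####..................###############yyyyyy...
209 ........#######.................PPP###########.yyyyy...
210 .......##########...............w#PPPPPP#.####.yyyyy...
211 ......#############............#wwww##P#..yy.yyyyyy....
212 .....################..........#wwwwwwww
[... 1535 characters left out ...]
PPPPPPP#######www####www##############ww
239 ##########PPPPPPPPPPPP#######wwwww#www##############Pww
240 ###w######PPPPPPPPPPPP#########wwwwww################ww
241 ##########PPPPPPPPPPP############wwww################ww
242 ##w#######PPPPPPPPPPP################################ww
243 #w########PPPPPPPPP#################################www
244 w#########PPPPPPPPPw#############################P#wwww
245 ##############w#PPPww#############################wwwww
246 ############wwwwwwwww##########################P#wwwwww
247 ############wwwwwwwww############################wwwwww
248 ############wwwwwwwww###########################wwwwwww
249 ###########wwwwwwwwwwww########################wwwwwwww
```

```bash
C="python3 -m crank"
$C '[{"grip":0,"x":0,"y":0,"z":0.008,"yaw":0},{"grip":0,"x":0,"y":0,"z":0.016,"yaw":0},{"grip":0,"x":0,"y":0,"z":0.022,"yaw":0},{"grip":0,"x":0.001,"y":0,"z":0.028,"yaw":0},{"grip":0,"x":0.002,"y":0,"z":0.034,"yaw":0}]' 8|grep -E "pos|wid|force:"
$C '[{"grip":0,"x":0.001,"y":0,"z":0.005,"yaw":0},{"grip":0,"x":0.002,"y":0,"z":0.01,"yaw":0},{"grip":0,"x":0.003,"y":0,"z":0.015,"yaw":0},{"grip":0,"x":0.004,"y":0,"z":0.02,"yaw":0},{"grip":0,"x":0.005,"y":0,"z":0.024,"yaw":0}]' 4|grep -E "pos|wid|force:"
$C '[{"grip":0,"x":0,"y":0,"z":0.003,"yaw":0},{"grip":0,"x":0,"y":0,"z":0.006,"yaw":0},{"grip":0,"x":0,"y":0,"z":0.009,"yaw":0},{"grip":0,"x":0,"y":0,"z":0.011,"yaw":0},{"grip":0,"x":0,"y":0,"z":0.013,"yaw":0}]' 4|grep -E "pos|wid|force:"
```

```text
ee_pos: [617.5, -95.2, 154.9]
force: [-0.3, -0.2, 0.4]
gripper_width: 22.1
gripper_force: 8.0
ee_pos: [612.0, -96.4, 130.7]
force: [0.3, -0.2, 0.3]
gripper_width: 22.2
gripper_force: 4.0
ee_pos: [613.5, -96.6, 119.8]
force: [-0.1, -0.5, 6.0]
gripper_width: 22.0
gripper_force: 4.0
```

Seated contact at 6 N. I'll release, retreat towards tube C and check.

```bash
C="python3 -m crank"
$C '[{"grip":0.03,"x":0,"y":0,"z":-0.002,"yaw":0},{"grip":0.04,"x":0,"y":0,"z":-0.002,"yaw":0},{"grip":0.045,"x":0,"y":0,"z":-0.002,"yaw":0},{"grip":0.045,"x":0,"y":0,"z":-0.002,"yaw":0},{"grip":0.045,"x":0,"y":0,"z":-0.002,"yaw":0}]' 3|grep -E "pos|force:"
$C '[{"grip":0.045,"x":0,"y":0,"z":-0.02,"yaw":0},{"grip":0.045,"x":0,"y":0,"z":-0.05,"yaw":0},{"grip":0.045,"x":0,"y":0,"z":-0.09,"yaw":0},{"grip":0.045,"x":0,"y":0,"z":-0.12,"yaw":0},{"grip":0.045,"x":0,"y":0,"z":-0.14,"yaw":0}]' 3|grep -E "pos|force:"
$C '[{"grip":0.045,"x":0.02,"y":0.04,"z":0,"yaw":0},{"grip":0.045,"x":0.04,"y":0.08,"z":0,"yaw":0},{"grip":0.045,"x":0.06,"y":0.12,"z":0,"yaw":0},{"grip":0.045,"x":0.08,"y":0.15,"z":0,"yaw":0},{"grip":0.045,"x":0.1,"y":0.18,"z":0,"yaw":0}]' 3|grep -E "pos"
$C '[{"grip":0.045,"x":0.02,"y":0.01,"z":0,"yaw":0},{"grip":0.045,"x":0.04,"y":0.02,"z":0,"yaw":0},{"grip":0.045,"x":0.05,"y":0.03,"z":0,"yaw":0},{"grip":0.045,"x":0.05,"y":0.03,"z":0,"yaw":0},{"grip":0.045,"x":0.05,"y":0.03,"z":0,"yaw":0}]' 3|grep -E "pos"
python3 - <<'E'
from h import *
fs,ft=caps()
for p in frames(fs,(190,200,290,290)): print('sc',p.round(1),onz('scene',p,70.5).round(1))
h=cv2.cvtColor(ft,cv2.COLOR_RGB2HSV)
m=((h[:,:,1]<85)&(h[:,:,2]>85))|(cv2.inRange(h,(125,90,40),(150,255,255))>0);k=np.zeros_like(m);k[190:240,118:152]=m[190:240,118:152]
n,l,st,ce=cv2.connectedComponentsWithStats(k.astype(np.uint8));i=1+np.argmax(st[1:,4]);ys,xs=np.where(l==i)
P=np.array([onz('top',(x,y),12)[:2] for x,y in zip(xs,ys)]);c=P.mean(0);d=np.linalg.svd(P-c)[2][0];d*=-np.sign(d[0]);q=(P-c)@d
a=np.degrees(np.arctan2(d[1],d[0]));cc=c+d*(q.max()-12.5);print(st[i],'len',q.max()-q.min(),'dir',a,'cap',cc)
t=cc+d*7;print('target',t);plan(t[0],t[1],60,a)
E
```

```text
ee_pos: [612.1, -96.4, 120.1]
force: [-0.6, -0.1, -0.4]
gripper_force: 0.0
ee_pos: [613.2, -96.5, 264.1]
force: [-0.4, 0.3, -0.4]
gripper_force: 0.0
ee_pos: [467.2, 52.8, 260.1]
ee_pos: [413.4, 67.8, 260.6]
cap [443.5 320.2   9.7] gap 1.4 ([276.4, 141.2], [273, 138, 7, 8, 45]) ([142.9, 232.7], [140, 228, 6, 11, 52])
cap [ 609.  -100.   136.3] gap 0.4 ([258.2, 219.9], [254, 214, 10, 12, 92]) ([306.1, 164.3], [301, 159, 12, 12, 108])
cap [ 530.2 -174.4  137.2] gap 1.7 ([218.5, 227.2], [214, 222, 10, 12, 103]) ([337.5, 197.2], [331, 192, 13, 12, 113])
cap [ 600.3 -178.6  138.9] gap 0.6 ([240.3, 238.8], [235, 233, 12, 13, 116]) ([338.8, 168.5], [333, 163, 13, 12, 111])
sc [236.5 222. ] [534.1 -92.3  70.5]
[129 190  23  50 602] len 132.88348103874898 dir -164.257724937973 cap [437.08256253 309.86680452]
target [430.34511976 307.96762973]
shift x -0.0779 y 0.2282 z 0.2004 yaw -0.013 | at [414.2  67.4 260.4] -165.0 j6 -97.3
```

Run:
```python
from h import *
ft=cv2.imread('pics/raw_t10.png')[:,:,::-1].copy()
h=cv2.cvtColor(ft,cv2.COLOR_RGB2HSV)
m=((h[:,:,1]<85)&(h[:,:,2]>110))|(cv2.inRange(h,(125,90,40),(150,255,255))>0);k=np.zeros_like(m);k[190:238,126:152]=m[190:238,126:152]
n,l,st,ce=cv2.connectedComponentsWithStats(k.astype(np.uint8),connectivity=4);i=1+np.argmax(st[1:,4]);ys,xs=np.where(l==i)
P=np.array([onz('top',(x,y),12)[:2] for x,y in zip(xs,ys)]);c=P.mean(0);d=np.linalg.svd(P-c)[2][0];d*=-np.sign(d[0]);q=(P-c)@d
a=np.degrees(np.arctan2(d[1],d[0]));cc=c+d*(q.max()-12.5);print(st[i],'len',q.max()-q.min(),'dir',a,'cap',cc, onz('top',(145.6,231.6),14))
t=cc+d*8;print('target',t);plan(t[0],t[1],60,a)
```

```text
[130 194  22  44 343] len 125.66176101674058 dir -154.74613600048346 cap [445.73578105 313.1203572 ] [446.74572804 312.47387953  14.        ]
target [438.50037004 309.70731932]
shift x -0.0862 y 0.2277 z 0.2004 yaw -0.179 | at [414.2  67.4 260.4] -165.0 j6 -97.3
```

```bash
C="python3 -m crank"
$C '[{"grip":0.045,"x":-0.015,"y":0.04,"z":0,"yaw":0},{"grip":0.045,"x":-0.03,"y":0.08,"z":0.01,"yaw":0},{"grip":0.045,"x":-0.045,"y":0.12,"z":0.04,"yaw":0},{"grip":0.045,"x":-0.06,"y":0.16,"z":0.06,"yaw":0},{"grip":0.045,"x":-0.075,"y":0.195,"z":0.08,"yaw":0}]' 3 >/dev/null
$C '[{"grip":0.045,"x":-0.011,"y":0.033,"z":0.02,"yaw":-0.1},{"grip":0.045,"x":-0.011,"y":0.033,"z":0.06,"yaw":-0.179},{"grip":0.045,"x":-0.011,"y":0.033,"z":0.1,"yaw":-0.179},{"grip":0.045,"x":-0.011,"y":0.033,"z":0.12,"yaw":-0.179},{"grip":0.045,"x":-0.011,"y":0.033,"z":0.12,"yaw":-0.179}]' 3 | grep pos
$C '[{"grip":0.045,"x":0,"y":0,"z":0.01,"yaw":0},{"grip":0.045,"x":0,"y":0,"z":0.01,"yaw":0},{"grip":0.045,"x":0,"y":0,"z":0.01,"yaw":0},{"grip":0.045,"x":0,"y":0,"z":0.01,"yaw":0},{"grip":0.045,"x":0,"y":0,"z":0.01,"yaw":0}]' 3 | grep pos
python3 - <<'E'
from h import *
plan(438.5,309.7,0,-154.7)
E
```

```text
ee_pos: [432.4, 290.4, 64.2]
ee_pos: [435.6, 292.7, 61.0]
shift x -0.0099 y 0.0142 z 0.0610 yaw -0.001 | at [435.6 292.7  61. ] -154.7 j6 -82.6
```

```bash
C="python3 -m crank"
$C '[{"grip":0.045,"x":-0.01,"y":0.014,"z":0,"yaw":0},{"grip":0.045,"x":-0.01,"y":0.014,"z":0.01,"yaw":0},{"grip":0.045,"x":-0.01,"y":0.014,"z":0.02,"yaw":0},{"grip":0.045,"x":-0.01,"y":0.014,"z":0.025,"yaw":0},{"grip":0.045,"x":-0.01,"y":0.014,"z":0.025,"yaw":0}]' 3 | grep pos
$C '[{"grip":0.045,"x":0,"y":0,"z":0.01,"yaw":0},{"grip":0.045,"x":0,"y":0,"z":0.025,"yaw":0},{"grip":0.045,"x":0,"y":0,"z":0.037,"yaw":0},{"grip":0.045,"x":0,"y":0,"z":0.037,"yaw":0},{"grip":0.045,"x":0,"y":0,"z":0.037,"yaw":0}]' 3 | grep -E 'pos|force:'
$C '[{"grip":0.03,"x":0,"y":0,"z":0,"yaw":0},{"grip":0.025,"x":0,"y":0,"z":0,"yaw":0},{"grip":0.01,"x":0,"y":0,"z":0,"yaw":0},{"grip":0.0,"x":0,"y":0,"z":0,"yaw":0},{"grip":0.0,"x":0,"y":0,"z":0,"yaw":0}]' 3
$C '[{"grip":0.0,"x":0,"y":0,"z":-0.02,"yaw":0},{"grip":0,"x":0,"y":0,"z":-0.04,"yaw":0},{"grip":0.0,"x":0,"y":0,"z":-0.08,"yaw":0},{"grip":0,"x":0,"y":0,"z":-0.11,"yaw":0},{"grip":0,"x":0,"y":0,"z":-0.14,"yaw":0}]' 3| grep -E 'width|pos'
for i in 1 2 3 4; do $C '[{"grip":0.0,"x":0,"y":0,"z":-0.04,"yaw":0},{"grip":0,"x":0,"y":0,"z":0,"yaw":0},{"grip":0.0,"x":0,"y":0,"z":-0.04,"yaw":0},{"grip":0,"x":0,"y":0,"z":0,"yaw":0},{"grip":0,"x":0,"y":0,"z":0,"yaw":0}]' 3 | grep -E 'width|pos'; done
$C '[{"grip":0.0,"x":0,"y":0,"z":0,"yaw":0},{"grip":0,"x":0,"y":0,"z":0,"yaw":0},{"grip":0.0,"x":0,"y":0,"z":0,"yaw":0},{"grip":0,"x":0,"y":0,"z":0,"yaw":0},{"grip":0,"x":0,"y":0,"z":0,"yaw":0}]' 12| grep -E 'width|pos'
python3 - <<'E'
from h import *
f=grab_frame('scene');ascii(f,(255,110,310,150));hang((258,120,285,142),f)
E
```

```text
ee_pos: [436.2, 307.8, 32.8]
ee_pos: [437.2, 308.6, -3.1]
force: [0.9, -0.3, -0.0]
gripper_force: 0.0
time_s: 47.8
ee_pos: [438.0, 309.4, -1.8]
ee_rot: [180.0, 0.1, -154.7]
force: [0.1, -0.8, 2.0]
gripper_width: 22.7
gripper_force: 3.0
ee_pos: [437.6, 309.1, 139.4]
gripper_width: 21.8
ee_pos: [434.2, 306.8, 133.2]
gripper_width: 21.9
ee_pos: [435.0, 307.4, 134.3]
gripper_width: 21.9
ee_pos: [435.4, 307.6, 135.0]
gripper_width: 21.8
ee_pos: [435.7, 307.8, 135.6]
gripper_width: 21.8
ee_pos: [438.4, 309.6, 138.9]
gripper_width: 22.0
110 ...............###########.............................
111 ...............###########.............................
112 ...............###########.............................
113 .................########..............................
114 ..................PPPPPw...............................
115 .................w#####w...............................
116 .................wwwwwww...............................
117 .................#wwwwww...............................
118 ..................wwwwww...............................
119 ..................ww
[... 1207 characters left out ...]
............................
140 .......................................................
141 .......................................................
142 .......................................................
143 .......................................................
144 .......................................................
145 .......................................................
146 .......................................................
147 .......................................................
148 .......................................................
149 .......................................................
slope deg 4.8 off at z 111: -3.6, at z 45: -9.1 TCP [438.1 309.5 138.5]
```

Still about 5° short of vertical, so two more jerks.

```bash
C="python3 -m crank"
for i in 1 2; do $C '[{"grip":0.0,"x":0,"y":0,"z":-0.04,"yaw":0},{"grip":0,"x":0,"y":0,"z":0,"yaw":0},{"grip":0.0,"x":0,"y":0,"z":-0.04,"yaw":0},{"grip":0,"x":0,"y":0,"z":0,"yaw":0},{"grip":0,"x":0,"y":0,"z":0,"yaw":0}]' 3 | grep -E 'width|pos'; done
$C '[{"grip":0.0,"x":0,"y":0,"z":0,"yaw":0},{"grip":0,"x":0,"y":0,"z":0,"yaw":0},{"grip":0.0,"x":0,"y":0,"z":0,"yaw":0},{"grip":0,"x":0,"y":0,"z":0,"yaw":0},{"grip":0,"x":0,"y":0,"z":0,"yaw":0}]' 12| grep -E 'width|pos'
python3 - <<'E'
from h import *
f=grab_frame('scene');hang((258,118,285,142),f)
plan(534.1,-92.3,230,-165)
E
```

```text
ee_pos: [434.6, 307.1, 133.5]
gripper_width: 21.7
ee_pos: [435.1, 307.5, 134.5]
gripper_width: 22.0
ee_pos: [438.4, 309.6, 138.8]
gripper_width: 21.7
slope deg -1.5 off at z 119: 2.2, at z 44: 4.1 TCP [438.1 309.5 138.5]
shift x 0.0848 y -0.4043 z -0.0915 yaw 0.179 | at [438.1 309.5 138.5] -154.7 j6 -81.3
```

```bash
C="python3 -m crank"
$C '[{"grip":0,"x":0,"y":0,"z":-0.03,"yaw":0},{"grip":0,"x":0,"y":0,"z":-0.06,"yaw":0},{"grip":0,"x":0.002,"y":-0.01,"z":-0.09,"yaw":0},{"grip":0,"x":0.008,"y":-0.03,"z":-0.1,"yaw":0},{"grip":0,"x":0.013,"y":-0.06,"z":-0.1,"yaw":0}]' 12|grep -E "pos|wid"
$C '[{"grip":0,"x":0.007,"y":-0.035,"z":0,"yaw":0},{"grip":0,"x":0.014,"y":-0.07,"z":0,"yaw":0},{"grip":0,"x":0.021,"y":-0.105,"z":0,"yaw":0},{"grip":0,"x":0.028,"y":-0.14,"z":0,"yaw":0},{"grip":0,"x":0.034,"y":-0.17,"z":0,"yaw":0}]' 12|grep -E "pos|wid"
$C '[{"grip":0,"x":0.007,"y":-0.03,"z":0,"yaw":0},{"grip":0,"x":0.014,"y":-0.06,"z":0,"yaw":0},{"grip":0,"x":0.021,"y":-0.09,"z":0,"yaw":0},{"grip":0,"x":0.027,"y":-0.12,"z":0,"yaw":0},{"grip":0,"x":0.03,"y":-0.145,"z":0,"yaw":0}]' 12|grep -E "pos|wid"
$C '[{"grip":0,"x":0.002,"y":-0.02,"z":0,"yaw":0.05},{"grip":0,"x":0.004,"y":-0.03,"z":0,"yaw":0.1},{"grip":0,"x":0.004,"y":-0.03,"z":0.01,"yaw":0.15},{"grip":0,"x":0.004,"y":-0.03,"z":0.03,"yaw":0.179},{"grip":0,"x":0.004,"y":-0.03,"z":0.05,"yaw":0.179}]' 12|grep -E "pos|wid"
$C '[{"grip":0,"x":0,"y":0,"z":0,"yaw":0},{"grip":0,"x":0,"y":0,"z":0,"yaw":0},{"grip":0,"x":0,"y":0,"z":0,"yaw":0},{"grip":0,"x":0,"y":0,"z":0,"yaw":0},{"grip":0,"x":0,"y":0,"z":0,"yaw":0}]' 12|grep -E "pos|wid"
python3 - <<'E'
from h import *
plan(538,-91.3,140,-165)
f=grab_frame('scene');ascii(f,(215,195,260,232))
E
```

```text
ee_pos: [452.9, 251.1, 241.6]
gripper_width: 22.0
ee_pos: [493.7, 79.0, 238.2]
gripper_width: 21.7
ee_pos: [528.2, -65.0, 238.1]
gripper_width: 21.8
ee_pos: [538.1, -92.2, 188.1]
gripper_width: 21.7
ee_pos: [538.2, -91.7, 189.0]
gripper_width: 21.7
shift x 0.0000 y 0.0004 z 0.0490 yaw 0.001 | at [538.2 -91.7 189. ] -165.0 j6 -115.9
195 ...............###########w..................
196 ................#PPP#######..................
197 .................##PPPPP##...................
198 .................wwww###w#...................
199 .................wwwwwwww....................
200 .................wwwwwwww....................
201 .................wwwwwwww....................
202 .................wwwwwwww....................
203 .................wwwwwwww....................
204 .................#wwwwwww....................
205 .................#wwwwwww#...................
206 .................#wwwwwww....................
207 .................wwwwwwww....................
208 .................#wwwwwww#...................
209 .................wwwwwwwww...................
210 ............
[... 383 characters left out ...]

218 ..........#######ww#####wwww###########PPPPPP
219 .........#######www#######wwww#########PPPPPP
220 ........#######www##########wwww#######PPPPPP
221 .......#######www############www#######PPPPPP
222 #PPP..PPP############P####P#www########PPPPPP
223 .PPPPPPPP####w##P###########ww#########PPPPPP
224 PPPPPPPPP###############P##www#########PPPPPP
225 PPPPPPPPP#################www##############PP
226 PPPPPPPPPP#######www#####www############wwww#
227 PPPPPPPPPP####P###wwww##www############wwwwww
228 PPPPPPPPP##########wwwwwww#############wwwwww
229 PPPPPPPPP############wwww#############wwwwwww
230 PPPPPPPPP############################wwwwwwww
231 PPPPPPPP############################wwwwwwwww
```

```bash
C="python3 -m crank"
$C '[{"grip":0,"x":0,"y":0,"z":0.008,"yaw":0},{"grip":0,"x":0,"y":0,"z":0.016,"yaw":0},{"grip":0,"x":0,"y":0,"z":0.022,"yaw":0},{"grip":0,"x":0,"y":0,"z":0.028,"yaw":0},{"grip":0,"x":0.001,"y":0,"z":0.034,"yaw":0}]' 8|grep -E "pos|wid|force:"
$C '[{"grip":0,"x":0,"y":0,"z":0.005,"yaw":0},{"grip":0,"x":0,"y":0,"z":0.01,"yaw":0},{"grip":0,"x":0.001,"y":0,"z":0.015,"yaw":0},{"grip":0,"x":0.001,"y":0,"z":0.02,"yaw":0},{"grip":0,"x":0.001,"y":0,"z":0.024,"yaw":0}]' 4|grep -E "pos|wid|force:"
$C '[{"grip":0,"x":0,"y":0,"z":0.003,"yaw":0},{"grip":0,"x":0,"y":0,"z":0.006,"yaw":0},{"grip":0,"x":0,"y":0,"z":0.009,"yaw":0},{"grip":0,"x":0,"y":0,"z":0.011,"yaw":0},{"grip":0,"x":0,"y":0,"z":0.013,"yaw":0}]' 4|grep -E "pos|wid|force:"
$C '[{"grip":0.03,"x":0,"y":0,"z":-0.002,"yaw":0},{"grip":0.04,"x":0,"y":0,"z":-0.002,"yaw":0},{"grip":0.045,"x":0,"y":0,"z":-0.002,"yaw":0},{"grip":0.045,"x":0,"y":0,"z":-0.002,"yaw":0},{"grip":0.045,"x":0,"y":0,"z":-0.002,"yaw":0}]' 3|grep -E "pos|force:"
$C '[{"grip":0.045,"x":0,"y":0,"z":-0.02,"yaw":0},{"grip":0.045,"x":0,"y":0,"z":-0.05,"yaw":0},{"grip":0.045,"x":0,"y":0,"z":-0.09,"yaw":0},{"grip":0.045,"x":0,"y":0,"z":-0.12,"yaw":0},{"grip":0.045,"x":0,"y":0,"z":-0.14,"yaw":0}]' 3|grep -E "pos|force:"
$C '[{"grip":0.045,"x":0.02,"y":0.04,"z":0,"yaw":0},{"grip":0.045,"x":0.04,"y":0.08,"z":0,"yaw":0},{"grip":0.045,"x":0.06,"y":0.12,"z":0,"yaw":0},{"grip":0.045,"x":0.08,"y":0.16,"z":0,"yaw":0},{"grip":0.045,"x":0.08,"y":0.2,"z":0,"yaw":0}]' 3|grep -E "pos"
python3 - <<'E'
from h import *
fs,ft=caps();print(blobs(fs,'yellow')[0],blobs(ft,'yellow')[0])
cv2.imwrite('pics/s20.png',np.hstack([cv2.resize(fs[180:300,160:300,::-1],(400,343)),cv2.resize(ft[130:250,240:380,::-1],(400,343))]))
plan(611,-28,150,176.1)
E
```

```text
ee_pos: [536.9, -92.1, 153.0]
force: [1.7, -0.3, -0.1]
gripper_width: 21.8
gripper_force: 8.0
ee_pos: [535.4, -92.2, 129.1]
force: [1.8, -0.2, 0.1]
gripper_width: 22.0
gripper_force: 4.0
ee_pos: [536.4, -92.4, 117.7]
force: [-0.1, -1.2, 5.7]
gripper_width: 22.2
gripper_force: 4.0
ee_pos: [535.3, -92.1, 118.5]
force: [-0.0, -0.2, -0.3]
gripper_force: 0.0
ee_pos: [536.4, -92.3, 262.2]
force: [-0.4, -0.5, -0.7]
gripper_force: 0.0
ee_pos: [406.6, 71.5, 258.7]
cap [535.  -93.7 135.4] gap 0.6 ([235.9, 207.8], [231, 203, 10, 11, 87]) ([303.5, 194.3], [298, 189, 12, 12, 103])
cap [ 609.1 -100.3  136.7] gap 0.1 ([258.2, 219.9], [254, 214, 10, 12, 90]) ([306.3, 164.3], [301, 159, 12, 12, 107])
cap [ 530.2 -174.6  137.4] gap 1.9 ([218.5, 227.2], [214, 222, 10, 12, 103]) ([337.6, 197.2], [331, 192, 14, 12, 114])
cap [ 600.  -178.7  138.4] gap 0.6 ([240.2, 238.9], [235, 233, 11, 13, 118]) ([338.8, 168.7], [333, 163, 13, 13, 112])
[([270.8, 215.0], [266, 204, 11, 24, 198])] [([475.6, 109.5], [463, 99, 25, 22, 404]), ([501.9, 110.1], [490, 100, 22, 22, 374]), ([279.0, 164.0], [277, 159, 6, 11, 46])]
shift x -0.1691 y -0.1540 z 0.1090 yaw 0.337 | at [407.1  75.5 259. ] -164.6 j6 -96.6
```

View pics/s20.png

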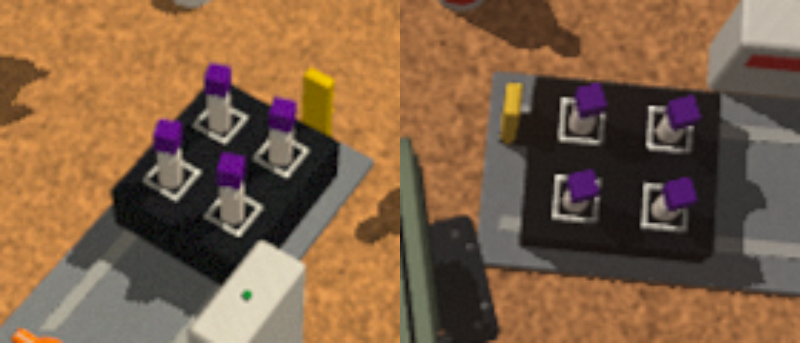

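All four tubes stand fully seated in the left (scene) and right (top) views, and the yellow handle is clear at (318,100) on the left. Now I'll push the carriage home by its handle.

```bash
C="python3 -m crank"
$C '[{"grip":0.05,"x":-0.035,"y":-0.03,"z":0,"yaw":0},{"grip":0.05,"x":-0.07,"y":-0.06,"z":0,"yaw":0},{"grip":0.05,"x":-0.1,"y":-0.09,"z":0,"yaw":0},{"grip":0.05,"x":-0.13,"y":-0.12,"z":0,"yaw":0},{"grip":0.05,"x":-0.155,"y":-0.14,"z":0,"yaw":0}]' 3 >/dev/null
$C '[{"grip":0.05,"x":-0.014,"y":-0.014,"z":0,"yaw":0.08},{"grip":0.05,"x":-0.014,"y":-0.014,"z":0,"yaw":0.16},{"grip":0.05,"x":-0.014,"y":-0.014,"z":0,"yaw":0.24},{"grip":0.05,"x":-0.014,"y":-0.014,"z":0.0,"yaw":0.32},{"grip":0.05,"x":-0.014,"y":-0.014,"z":0.0,"yaw":0.337}]' 3 | grep pos
$C '[{"grip":0.05,"x":0,"y":0,"z":0.03,"yaw":0},{"grip":0.05,"x":0,"y":0,"z":0.06,"yaw":0},{"grip":0.05,"x":0,"y":0,"z":0.08,"yaw":0},{"grip":0.05,"x":0,"y":0,"z":0.08,"yaw":0},{"grip":0.05,"x":0,"y":0,"z":0.08,"yaw":0}]' 3 | grep pos
python3 - <<'E'
from h import *
print(onz('scene',(270.8,206),122.5),onz('top',(278,164),122.5))
plan(611.3,-30.4,95,176.1)
E
```

```text
ee_pos: [612.7, -34.4, 258.0]
ee_pos: [612.0, -33.7, 178.0]
[609.65437996 -30.91669775 122.5       ] [612.01456368 -32.01163791 122.5       ]
shift x 0.0009 y 0.0032 z 0.0830 yaw -0.006 | at [612.  -33.7 178. ] 175.8 j6 -90.0
```

```bash
C="python3 -m crank"
$C '[{"grip":0.05,"x":0.001,"y":0.003,"z":0.02,"yaw":-0.006},{"grip":0.05,"x":0.001,"y":0.003,"z":0.04,"yaw":-0.006},{"grip":0.05,"x":0.001,"y":0.003,"z":0.06,"yaw":-0.006},{"grip":0.05,"x":0.001,"y":0.003,"z":0.075,"yaw":-0.006},{"grip":0.05,"x":0.001,"y":0.003,"z":0.083,"yaw":-0.006}]' 3 | grep -E "pos|force:"
$C '[{"grip":0.03,"x":0,"y":0,"z":0,"yaw":0},{"grip":0,"x":0,"y":0,"z":0,"yaw":0},{"grip":0.0,"x":0,"y":0,"z":0,"yaw":0},{"grip":0,"x":0,"y":0,"z":0,"yaw":0},{"grip":0,"x":0,"y":0,"z":0,"yaw":0}]' 30 | grep -E "pos|force:|wid"
$C '[{"grip":0,"x":0,"y":0,"z":0,"yaw":0},{"grip":0,"x":0,"y":-0.002,"z":0,"yaw":0},{"grip":0,"x":0,"y":-0.006,"z":0,"yaw":0},{"grip":0,"x":0,"y":-0.012,"z":0,"yaw":0},{"grip":0,"x":0,"y":-0.02,"z":0,"yaw":0}]' 30 | grep -E "pos|force:|wid"
```

```text
ee_pos: [612.2, -30.4, 95.8]
force: [-0.5, 0.1, -0.2]
gripper_force: 0.0
ee_pos: [612.3, -31.4, 97.0]
force: [-1.2, -10.5, 2.1]
gripper_width: 19.7
gripper_force: 4.7
ee_pos: [611.1, -49.6, 96.9]
force: [0.5, 2.0, 6.7]
gripper_width: 13.6
gripper_force: 30.0
```

```bash
C="python3 -m crank"
$C '[{"grip":0,"x":0,"y":-0.01,"z":0,"yaw":0},{"grip":0,"x":0,"y":-0.02,"z":0,"yaw":0},{"grip":0,"x":0,"y":-0.03,"z":0,"yaw":0},{"grip":0,"x":0,"y":-0.04,"z":0,"yaw":0},{"grip":0,"x":0,"y":-0.05,"z":0,"yaw":0}]' 30 | grep -E "pos|force:|wid"
$C '[{"grip":0,"x":0,"y":-0.01,"z":0,"yaw":0},{"grip":0,"x":0,"y":-0.02,"z":0,"yaw":0},{"grip":0,"x":0,"y":-0.03,"z":0,"yaw":0},{"grip":0,"x":0,"y":-0.04,"z":0,"yaw":0},{"grip":0,"x":0,"y":-0.048,"z":0,"yaw":0}]' 30 | grep -E "pos|force:|wid"
$C '[{"grip":0,"x":0,"y":-0.003,"z":0,"yaw":0},{"grip":0,"x":0,"y":-0.006,"z":0,"yaw":0},{"grip":0,"x":0,"y":-0.009,"z":0,"yaw":0},{"grip":0,"x":0,"y":-0.012,"z":0,"yaw":0},{"grip":0,"x":0,"y":-0.015,"z":0,"yaw":0}]' 30 | grep -E "pos|force:|wid"
```

```text
ee_pos: [607.5, -100.2, 96.9]
force: [-0.1, 2.9, 5.6]
gripper_width: 13.8
gripper_force: 30.0
ee_pos: [604.2, -148.5, 96.9]
force: [-0.5, 1.1, 5.9]
gripper_width: 13.9
gripper_force: 30.0
ee_pos: [603.2, -163.0, 96.9]
force: [-0.0, 1.5, 5.4]
gripper_width: 13.8
gripper_force: 30.0
```

```bash
C="python3 -m crank"
$C '[{"grip":0,"x":0,"y":-0.002,"z":0,"yaw":0},{"grip":0,"x":0,"y":-0.004,"z":0,"yaw":0},{"grip":0,"x":0,"y":-0.006,"z":0,"yaw":0},{"grip":0,"x":0,"y":-0.008,"z":0,"yaw":0},{"grip":0,"x":0,"y":-0.008,"z":0,"yaw":0}]' 30 | grep -E "pos|force:|wid"
$C '[{"grip":0,"x":0,"y":-0.001,"z":0,"yaw":0},{"grip":0,"x":0,"y":-0.002,"z":0,"yaw":0},{"grip":0,"x":0,"y":-0.003,"z":0,"yaw":0},{"grip":0,"x":0,"y":-0.004,"z":0,"yaw":0},{"grip":0,"x":0,"y":-0.004,"z":0,"yaw":0}]' 30 | grep -E "pos|force:|wid"
```

```text
ee_pos: [602.6, -171.4, 96.9]
force: [-0.7, 0.6, 5.7]
gripper_width: 14.3
gripper_force: 30.0
ee_pos: [602.4, -173.9, 96.9]
force: [0.9, 4.9, 6.3]
gripper_width: 14.0
gripper_force: 30.0
```

Force is just starting to rise. A few more mm to confirm the stop.

```bash
C="python3 -m crank"
$C '[{"grip":0,"x":0,"y":-0.001,"z":0,"yaw":0},{"grip":0,"x":0,"y":-0.002,"z":0,"yaw":0},{"grip":0,"x":0,"y":-0.003,"z":0,"yaw":0},{"grip":0,"x":0,"y":-0.003,"z":0,"yaw":0},{"grip":0,"x":0,"y":-0.003,"z":0,"yaw":0}]' 30 | grep -E "pos|force:|wid"
$C '[{"grip":0,"x":0,"y":-0.001,"z":0,"yaw":0},{"grip":0,"x":0,"y":-0.002,"z":0,"yaw":0},{"grip":0,"x":0,"y":-0.003,"z":0,"yaw":0},{"grip":0,"x":0,"y":-0.003,"z":0,"yaw":0},{"grip":0,"x":0,"y":-0.003,"z":0,"yaw":0}]' 30 | grep -E "pos|force:|wid"
```

```text
ee_pos: [602.4, -173.8, 96.9]
force: [0.9, 12.1, 6.4]
gripper_width: 13.7
gripper_force: 30.1
ee_pos: [602.4, -173.8, 96.9]
force: [2.6, 19.4, 8.5]
gripper_width: 14.1
gripper_force: 30.1
```

```bash
C="python3 -m crank"
$C '[{"grip":0,"x":0,"y":0.004,"z":0,"yaw":0},{"grip":0.03,"x":0,"y":0.007,"z":0,"yaw":0},{"grip":0.045,"x":0,"y":0.007,"z":0,"yaw":0},{"grip":0.045,"x":0,"y":0.007,"z":0,"yaw":0},{"grip":0.045,"x":0,"y":0.007,"z":0,"yaw":0}]' 20 | grep -E "pos|force:|wid"
$C '[{"grip":0.045,"x":0,"y":0,"z":-0.03,"yaw":0},{"grip":0.045,"x":0,"y":0,"z":-0.06,"yaw":0},{"grip":0.045,"x":0,"y":0,"z":-0.1,"yaw":0},{"grip":0.045,"x":0,"y":0,"z":-0.13,"yaw":0},{"grip":0.045,"x":0,"y":0,"z":-0.14,"yaw":0}]' 20 | grep -E "pos|force:|wid"
python3 - <<'E'
from h import *
plan(551.2,-404.2,150,177)
E
```

```text
ee_pos: [601.3, -174.4, 95.2]
force: [-0.0, -0.5, 0.3]
gripper_width: 37.8
gripper_force: 0.0
ee_pos: [603.6, -175.2, 241.1]
force: [1.1, -0.6, 1.6]
gripper_width: 45.0
gripper_force: 0.0
shift x 0.0364 y -0.2321 z 0.0911 yaw -0.017 | at [ 603.6 -175.2  241.1] 176.0 j6 -103.2
```

```bash
C="python3 -m crank"
$C '[{"grip":0.045,"x":0.005,"y":-0.04,"z":0,"yaw":0},{"grip":0.045,"x":0.01,"y":-0.08,"z":0,"yaw":0},{"grip":0.045,"x":0.02,"y":-0.12,"z":0,"yaw":0},{"grip":0.045,"x":0.025,"y":-0.15,"z":0,"yaw":0},{"grip":0.045,"x":0.03,"y":-0.19,"z":0,"yaw":0}]' 20 >/dev/null
$C '[{"grip":0.045,"x":0.006,"y":-0.03,"z":0,"yaw":-0.017},{"grip":0.045,"x":0.006,"y":-0.042,"z":0,"yaw":-0.017},{"grip":0.045,"x":0.006,"y":-0.042,"z":0.03,"yaw":-0.017},{"grip":0.045,"x":0.006,"y":-0.042,"z":0.06,"yaw":-0.017},{"grip":0.045,"x":0.006,"y":-0.042,"z":0.09,"yaw":-0.017}]' 20 | grep pos
$C '[{"grip":0.045,"x":0,"y":0,"z":0,"yaw":0},{"grip":0.045,"x":0,"y":0,"z":0,"yaw":0},{"grip":0.045,"x":0,"y":0,"z":0,"yaw":0},{"grip":0.045,"x":0,"y":0,"z":0,"yaw":0},{"grip":0.045,"x":0,"y":0,"z":0,"yaw":0}]' 20 | grep pos
python3 - <<'E'
from h import *
plan(551.2,-404.2,112,177)
f=grab_frame('wrist');b,m=blobs(f,'orange',40);print(b)
caps()
E
```

```text
ee_pos: [549.5, -403.0, 144.1]
ee_pos: [550.9, -403.4, 148.1]
shift x -0.0003 y -0.0008 z 0.0361 yaw 0.001 | at [ 550.9 -403.4  148.1] 177.0 j6 -124.2
[]
cap [ 525.4 -232.9  138.3] gap 2.8 ([204.7, 242.0], [200, 237, 10, 12, 88]) ([362.3, 199.9], [356, 195, 13, 11, 111])
cap [ 599.  -239.5  137.2] gap 0.1 ([227.2, 256.2], [222, 250, 11, 13, 114]) ([363.7, 169.8], [357, 164, 14, 13, 116])
cap [ 590.6 -317.9  137.9] gap 1.0 ([207.1, 278.2], [201, 271, 13, 15, 139]) ([396.4, 174.1], [390, 169, 14, 12, 121])
```

```bash
C="python3 -m crank"
$C '[{"grip":0.045,"x":0,"y":-0.001,"z":0.015,"yaw":0},{"grip":0.045,"x":0,"y":-0.001,"z":0.03,"yaw":0},{"grip":0.045,"x":0,"y":-0.001,"z":0.036,"yaw":0},{"grip":0.03,"x":0,"y":-0.001,"z":0.036,"yaw":0},{"grip":0.02,"x":0,"y":-0.001,"z":0.036,"yaw":0}]' 25 | grep -E "pos|force:"
$C '[{"grip":0,"x":0,"y":0,"z":0,"yaw":0},{"grip":0,"x":0,"y":0,"z":0,"yaw":0},{"grip":0,"x":0,"y":0,"z":0,"yaw":0},{"grip":0,"x":0,"y":0,"z":0,"yaw":0},{"grip":0,"x":0,"y":0,"z":0,"yaw":0}]' 25
$C '[{"grip":0,"x":0,"y":0,"z":0,"yaw":0.1},{"grip":0,"x":0,"y":0,"z":0,"yaw":0.2},{"grip":0,"x":0,"y":0,"z":0,"yaw":0.3},{"grip":0,"x":0,"y":0,"z":0,"yaw":0.4},{"grip":0,"x":0,"y":0,"z":0,"yaw":0.5}]'
$C '[{"grip":0,"x":0,"y":0,"z":0,"yaw":0.1},{"grip":0,"x":0,"y":0,"z":0,"yaw":0.2},{"grip":0,"x":0,"y":0,"z":0,"yaw":0.3},{"grip":0,"x":0,"y":0,"z":0,"yaw":0.4},{"grip":0,"x":0,"y":0,"z":0,"yaw":0.5}]' | grep -E "pos|rot|force:|wid"
$C '[{"grip":0,"x":0,"y":0,"z":0,"yaw":0.1},{"grip":0,"x":0,"y":0,"z":0,"yaw":0.2},{"grip":0,"x":0,"y":0,"z":0,"yaw":0.3},{"grip":0,"x":0,"y":0,"z":0,"yaw":0.4},{"grip":0,"x":0,"y":0,"z":0,"yaw":0.5}]'| grep -E "pos|rot|force:|wid"
python3 -c "
from workcell import *
s=state();print(s['torque'],s['qpos'][5])"
```

```text
ee_pos: [549.9, -403.9, 109.9]
force: [-0.6, 0.5, 2.1]
gripper_force: 0.0
time_s: 64.87
ee_pos: [550.2, -403.8, 110.6]
ee_rot: [-180.0, 0.1, 177.0]
force: [-0.2, 1.9, 3.9]
gripper_width: 13.3
gripper_force: 25.0
time_s: 65.28
ee_pos: [550.3, -403.6, 110.6]
ee_rot: [180.0, 0.1, 148.1]
force: [0.4, 2.5, 3.6]
gripper_width: 13.5
gripper_force: 25.0
ee_pos: [550.5, -403.4, 110.6]
ee_rot: [179.9, 0.0, 119.5]
force: [1.2, 2.2, 3.5]
gripper_width: 13.7
gripper_force: 25.0
ee_pos: [550.8, -403.3, 110.6]
ee_rot: [179.9, -0.0, 90.8]
force: [1.3, 2.9, 3.2]
gripper_width: 13.6
gripper_force: 25.0
[ 0.45979989 -0.43367993  0.03486178] -38.10029302941704
```

```bash
C="python3 -m crank"
$C '[{"grip":0,"x":0,"y":0,"z":0,"yaw":0.04},{"grip":0,"x":0,"y":0,"z":0,"yaw":0.08},{"grip":0,"x":0,"y":0,"z":0,"yaw":0.12},{"grip":0,"x":0,"y":0,"z":0,"yaw":0.14},{"grip":0,"x":0,"y":0,"z":0,"yaw":0.14}]'| grep -E "pos|rot|force:|wid"
python3 -c "
from workcell import *
s=state();print(s['torque'],s['qpos'][5])"
```

```text
ee_pos: [550.8, -403.3, 110.6]
ee_rot: [179.9, -0.0, 83.2]
force: [2.5, 5.1, 5.2]
gripper_width: 13.9
gripper_force: 25.8
[ 0.63411711 -0.54507257  0.80474893] -30.411471469660952
```

The torque is up to 0.8 N m, so the knob is at its locked stop. I'll release, lift clear and verify.

```bash
C="python3 -m crank"
$C '[{"grip":0,"x":0,"y":0,"z":0,"yaw":-0.04},{"grip":0.03,"x":0,"y":0,"z":0,"yaw":-0.04},{"grip":0.045,"x":0,"y":0,"z":0,"yaw":-0.04},{"grip":0.045,"x":0,"y":0,"z":-0.01,"yaw":-0.04},{"grip":0.045,"x":0,"y":0,"z":-0.04,"yaw":-0.04}]'| grep -E "pos|rot|force:|wid"
$C '[{"grip":0.045,"x":0,"y":0,"z":-0.04,"yaw":0},{"grip":0.045,"x":0,"y":0,"z":-0.08,"yaw":0},{"grip":0.045,"x":-0.04,"y":0,"z":-0.12,"yaw":0},{"grip":0.045,"x":-0.08,"y":0,"z":-0.12,"yaw":0},{"grip":0.045,"x":-0.12,"y":-0.02,"z":-0.12,"yaw":0}]'| grep pos
$C '[{"grip":0.045,"x":0,"y":-0.04,"z":0,"yaw":0},{"grip":0.045,"x":0,"y":-0.08,"z":0,"yaw":0},{"grip":0.045,"x":0,"y":-0.12,"z":0,"yaw":0},{"grip":0.045,"x":0,"y":-0.16,"z":0,"yaw":0},{"grip":0.045,"x":0,"y":-0.16,"z":0,"yaw":0}]'| grep -E "pos|force:"
python3 - <<'E'
from h import *
fs,ft=caps()
cv2.imwrite('pics/s30.png',np.hstack([cv2.resize(fs[220:340,140:280,::-1],(400,343)),cv2.resize(ft[130:250,310:450,::-1],(400,343))]))
E
```

```text
ee_pos: [546.7, -402.4, 145.0]
ee_rot: [-179.4, -0.3, 85.3]
force: [0.5, 0.3, -0.1]
gripper_width: 37.2
gripper_force: 0.0
ee_pos: [527.8, -512.9, 273.8]
ee_pos: [358.5, -497.5, 270.1]
force: [-0.1, -0.9, 0.5]
gripper_force: 0.0
cap [ 525.1 -233.7  136.6] gap 1.8 ([204.3, 242.6], [199, 237, 12, 12, 101]) ([362.3, 200.0], [356, 195, 13, 11, 113])
cap [ 599.1 -239.3  137.5] gap 0.4 ([227.3, 256.1], [222, 250, 11, 13, 112]) ([363.7, 169.8], [357, 164, 14, 13, 114])
cap [ 519.  -313.6  136.7] gap 1.8 ([184.1, 264.6], [179, 259, 12, 13, 117]) ([395.9, 203.4], [389, 198, 14, 12, 119])
cap [ 590.6 -318.   138.1] gap 0.6 ([207.0, 278.2], [201, 271, 13, 15, 139]) ([396.4, 174.0], [390, 169, 14, 12, 118])
```

View pics/s30.png

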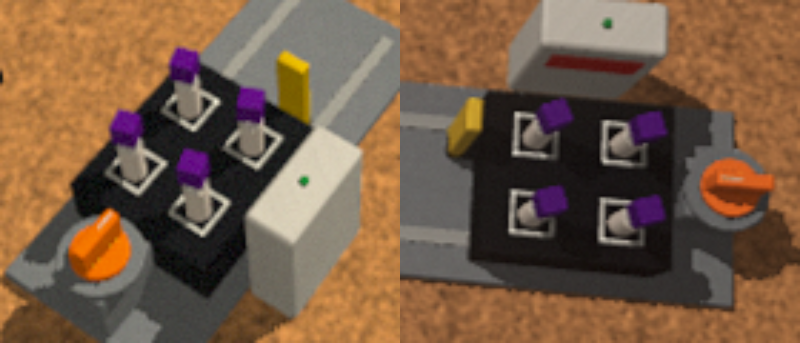

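The carriage is home beside the post and all four tubes are standing. The knob bar, at (105,240) on the left and (735,185) on the right, is back in the locked direction.

```bash
python3 -c "
from workcell import *
print(state()['time_s'],job_done())"
```

```text
the job is handed in; nothing more can be done
67.8833 None
```

The job is handed in at 67.9 s: I freed the knob, drew the carriage out, stood all four tubes in their own sockets, pushed the carriage home and locked the knob; the last pictures agree, but no verdict came back.

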